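# Put the earplug cases in the screw-cap canister and clear the bedside table

## Task

Clear the bedside table for the night. Unscrew the canister's cap all the way and only then swing its plate aside, put every orange earplug case inside, swing the plate back over the mouth and screw the cap tight until it stops. Also lay the white charger and the blue power bank in the open drawer and slide it fully shut; leave the tumbler and the remote control where they are.

Things in the scene. Friction and masses are not known exactly. Their poses are not given: they have to be found in the camera images.
- jar_mouth (a point): centre of the mouth of the fixed white canister: round, inner diameter 80, outer 86 mm, rim 76 mm above the table (the height of this point), inner floor 6 mm above the table, so 70 mm deep. Axes are the canister's: z up, x towards the pivot post. Wall, post and base do not move
- pivot (a point): on the axis of the upright pivot post, 80 mm from the canister's axis along the canister's x, at 84 mm height. The steel swing plate (90 mm disc, underside 77 mm above the table) turns about this vertical axis and carries the cap at 80 mm radius; post and plate hub reach 95 mm height
- swing (a joint): swing plate, rad: 0 = cap centred over the mouth (a stop); grows clockwise seen from above, to a stop at 1.75 (about 100 degrees) where the mouth is entirely free. Light friction (0.06 N m), stays where left
- cap_grip (a point): on the axis of the wooden screw cap (84 mm disc, top at 96 mm height) on the plate; a black grip bar stands on it, 62 mm long, 14 thick, 96 to 122 mm height; this point is 3 mm below the bar's top, at its middle. x along the bar, z up; a red dot marks the bar's -x end, which lies towards the red line on the pot when tight
- cap (a joint): screw cap on the plate, rad: 0 = tight (a stop); grows as unscrewed, anticlockwise from above, to a stop at 2.6. Unscrewed above 2.2; below 1.9 the thread holds and the plate must not be off the mouth. Relative to the plate: when swinging the plate by the bar, turn the gripper with the plate. Friction 0.12 N m, stays where left, does not rise
- case1: orange square-sided earplug case with a white band, 20 x 20 x 34 mm, 25 g, loose, standing on end at the start; its origin is the centre of the block, z along the 34 mm length. Two to four of the four are present
- case2: orange square-sided earplug case with a white band, 20 x 20 x 34 mm, 25 g, loose, standing on end at the start; its origin is the centre of the block, z along the 34 mm length. Two to four of the four are present
- case3: orange square-sided earplug case with a white band, 20 x 20 x 34 mm, 25 g, loose, standing on end at the start; its origin is the centre of the block, z along the 34 mm length. Two to four of the four are present
- case4: orange square-sided earplug case with a white band, 20 x 20 x 34 mm, 25 g, loose, standing on end at the start; its origin is the centre of the block, z along the 34 mm length. Two to four of the four are present
- charger: white charger brick, 42 (x) x 55 (y) x 30 (z) mm, 110 g, loose, lying flat; origin at its centre
- bank: blue power bank, 42 (x) x 80 (y) x 22 (z) mm, 180 g, loose, lying flat; origin at its centre
- drawer_mid (a point): point on the drawer's inner floor, 22 mm above the table, on its middle line, 70 mm behind the inside of its front wall; moves with the drawer. x back into the chest, y left, z up. Inner width 178, length 205, walls 56 mm above the floor. Front panel's outer face at x = -91 mm, 214 wide, 14 to 87 mm above the table. The fixed wooden chest is 250 x 220 x 100 mm high
- chest_drawer0_handle (a point): middle of the steel bar handle on the drawer front, 110 mm long, 11 mm thick, along the front, 35 mm off the front face, 62 mm above the table; x axis into the chest. Moves with the drawer. A 60 mm high clock stands on the back half of the chest
- chest_drawer0 (a joint): drawer, m: 0 = shut (a stop), grows as it comes out towards the robot, at most 0.173; starts 0.125 to 0.15 open. Sliding friction 1 N, some damping
- tumbler: glass tumbler, 66 mm across, 85 mm high, bystander; origin under its centre
- remote: black remote control lying flat, 45 x 150 x 18 mm, bystander; origin under its centre. A red book (124 x 184 x 26 mm) also lies flat near the robot, unlisted

How it is judged (in metres and radians):
On the way, in this order (a step that is already met when the one before it is completed fails the run):
1. the cap is unscrewed while the plate is still over the mouth (value of joint cap above 2.2 rad and value of joint swing below 0.12 rad), for 0.2 s.
2. the plate is swung clear of the mouth (value of joint swing above 1.3 rad), for 0.2 s.
3. every earplug case is inside the canister (horizontal distance between each of case1, case2, case3, case4 and jar_mouth below 0.037 m and z of each of case1, case2, case3, case4 in the frame of jar_mouth below -0.005 m), for 0.2 s.
4. the plate is back over the mouth (value of joint swing below 0.08 rad), for 0.2 s.
5. the cap is screwed tight (value of joint cap below 0.18 rad and value of joint swing below 0.08 rad), for 0.2 s.
At the end, for the whole second after the job is handed in: every case is in the canister with its centre below the rim, the plate is home (0.08 rad), the cap tight (0.18 rad from its stop), charger and power bank lie in the drawer within 50 mm of its floor, the drawer is shut to 10 mm, all at rest (all of step 3 and all of step 5 and x of charger in the frame of drawer_mid between -0.075 and 0.17 m and y of charger in the frame of drawer_mid between -0.092 and 0.092 m and z of charger in the frame of drawer_mid between 0 and 0.05 m and x of bank in the frame of drawer_mid between -0.075 and 0.17 m and y of bank in the frame of drawer_mid between -0.092 and 0.092 m and z of bank in the frame of drawer_mid between 0 and 0.05 m and value of joint chest_drawer0 below 0.01 m and linear speed of each of case1, case2, case3, case4, charger, bank below 0.05 m/s); the robot touches nothing.
It fails at once if the plate is off the mouth while the cap's thread still holds (cap below 1.9 rad, plate beyond 0.15 rad) (value of joint cap below 1.9 rad and value of joint swing above 0.15 rad).
It fails at once if tumbler or remote is moved by more than 40 mm, or the tumbler tipped (distance of any of tumbler, remote from where it was at the start of the episode above 0.04 m or angle between tumbler's own z axis and vertical above 0.5 rad).
Of case1, case2, case3, case4 only 2 to 4 are there at a start; the rules pass over those that are not, and their reading is None.
At some moment in a run one of case1, case2, case3, case4, charger, bank may be knocked a few centimetres aside while the robot is not near it.
Once in a run the grip may slacken for a moment while it holds something.
It also fails if it takes over 210 s, if anything falls off the work surface, if the arm or the gripper's body presses on something with over 40 N, if the wrist force passes 120 N, or if a joint passes its speed limit or range.

## Robot

A 6-joint arm with a two-finger parallel gripper is mounted at the origin on the work surface. World frame = base frame: x ahead of the robot, y to its left, z up, the work surface at z = 0. Lengths are in m, angles in degrees, forces in N, time in s.
With the tool pointing down it reaches from about 0.4 to 0.825 m from the base axis. Payload 7 kg.
Tool frame: the origin (TCP) lies on the centre line of the jaws, within the pads' length; the fingertips stand 22 mm ahead of it and the grasp point (between the pads) lies 3 mm ahead of it (ctrl.finger_overhang is the distance from the TCP to the fingertips, in m); z points along the fingers, y is the line along which they close (so a half turn about z gives the same grasp; the last joint's range is limited). The gripper opens to 88 mm and grips with 3 to 60 N. Pads are 19 mm wide; open, the fingers measure 130 mm over their backs; the gripper's body (78 mm by 193 mm) begins 47 mm behind the grasp point.
Start: joints at [-60.098, 20.546, 0.682, 0, -70.136, -16.507], TCP at [0.156, -0.657, 0.249] pointing down, gripper open.
Joint ranges: [-176.03, 176.03], [-82.01, 121.73], [-58.28, 71.71], [-173.87, 95.51], [-174.79, -0.11], [-173.66, 173.66]. Speed limits (degrees/s): [136.94, 136.94, 172.46, 180, 180, 180].

## Interface

Orientations are given as [roll, pitch, yaw] about the fixed x, y, z axes, in that order (R = Rz(yaw) Ry(pitch) Rx(roll)).
In Python, from plant import ctrl gives the robot as it stands. The module is installed in compiled form; this text tells all that it offers.
- The arm moves only by the shell command python3 -m creep 'ROWS'. ROWS is JSON, a list of rows, each an object with "grip": the closure, from 0 (fully open) to 1 (shut); "delta_pos": the shift along the tool's x, y, z scaled (see below), a list of three; "rotation": the turn, a rotation vector about the tool's x, y, z scaled (see below), a list of three. A call has 1 to 5 rows; each row is the pose to reach, as a shift and turn from the pose commanded when the call began, along the tool's axes at that moment; what a row does not reach only later rows make up. The controller multiplies each number of a shift by 10 cm and each number of a turn by pi/2 rad. A row lasts 1/10 s, in which the tool goes at most 50 mm and 8.59 degrees, less where a joint would pass 70% of its speed; a pose out of reach is approached as far as the arm can. A call with a number of a shift or a turn outside -1 to 1 is refused whole. A call with a gripper value outside its range is refused whole. The fingers move at their own pace and stop on an object; the grip force is fixed at half the most. Time passes only in rows, so rows that repeat a pose let the fingers close. It gives the time, the measured TCP pose, the force, the opening and the grip force at its end, in the units of the state.
- ctrl.get_obs(): the state, without advancing time (a new reading comes with each control period).
- ctrl.snapshot(name): name is "scene" or "top"; returns a dict with "color" (420x560x3 uint8, red, green, blue), "intrinsics" (3x3 intrinsics, pixels), "R" (3x3) and "t" (3): a world point X has camera coordinates R X + t. Camera axes: x right, y down, z forward; pixel columns grow to the right and rows downward; lengths in m; the calibration is good to about 2 mm. A picture is of the moment at which its call begins. There is no depth.
- ctrl.close_job(): hands the job in; it is judged then, once.
The state is a dict: "clock": time; "joint_pos": joint angles; "qvel": joint speeds; "tau": joint torques, N m; "tool_pos": TCP position; "orientation": TCP orientation; "force": force on the tool from outside, world axes, zero at the start; "moment": the same for the moment, N m; "opening": finger opening in m; "gripper_force": force on a finger pad.
Only numpy, scipy, OpenCV 4.12 (cv2) and the standard library are available. Lean on these libraries where they do the work, as an engineer would, in place of code of your own. Each camera call takes 0.05 s, during which the arm holds its last target. There are 200 camera calls.

## Working session

There is one attempt and no reset: what is moved stays moved. The work goes in short steps, Python scripts to look and compute and a shell command to move; the robot and the scene stay as the last step left them, time stands still between calls to the robot, and variables do not carry over. Pictures are saved under pics/ and viewed, at most 14 in all, crops included, and the job is handed in when it is done.

```bash
mkdir -p pics; cat > h.py <<'E'
import numpy as np, cv2, sys
from plant import ctrl
from scipy.spatial.transform import Rotation as Ro
def snap(n,f):
    s=ctrl.snapshot(n); cv2.imwrite('pics/'+f+'.png',s['color'][:,:,::-1]); np.savez('pics/'+f+'.npz',**s); return s
def ray(s,uv,z):
    K=s['intrinsics'];R=s['R'];t=s['t']
    c=-R.T@t; d=R.T@np.linalg.inv(K)@np.array([uv[0],uv[1],1.])
    return c+d*(z-c[2])/d[2]
def proj(s,X):
    p=s['intrinsics']@(s['R']@np.array(X)+s['t']); return p[:2]/p[2]
E
python3 - <<'E'
from h import *
for n in('scene','top'):
    s=snap(n,n+'0'); print(n,-s['R'].T@s['t'],s['intrinsics'][0,0])
print(ctrl.get_obs(),ctrl.finger_overhang)
E
```

```text
scene [1.09652058 0.36398834 0.7812748 ] 474.027136706896
top [ 0.42346601 -0.0381868   1.10045755] 426.67964926823447
{'clock': 0.1, 'joint_pos': array([-6.00970265e+01,  2.05864805e+01,  6.38643430e-01, -1.71360747e-02,
       -7.01353809e+01, -1.65059546e+01]), 'qvel': array([-0.00952831, -0.1780262 ,  0.17725714,  0.00312033,  0.072604  ,
       -0.00708511]), 'tau': array([-2.02228017e-03, -5.84162629e+01,  2.93756121e+01,  7.01556757e+00,
        1.02402279e-02, -8.35417563e-05]), 'tool_pos': array([ 0.156264  , -0.65624689,  0.24772496]), 'orientation': array([ 1.79915634e+02, -8.19952924e-03, -1.66608810e+02]), 'force': array([-0.11677845,  0.60710102, -0.36569311]), 'moment': array([0.09395075, 0.04436828, 0.01176647]), 'gripper_force': 0.0, 'opening': 0.08752556768488387} 0.022
```

View pics/scene0.png

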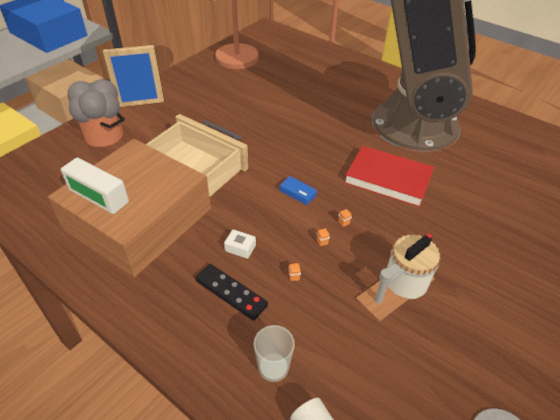

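View pics/top0.png

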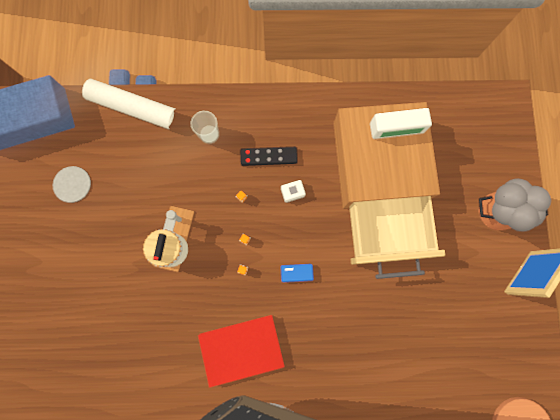

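Both views: three orange cases (top: 241,197; 245,239; 243,270), blue bank (297,273), charger (293,191), cap and bar (160,247), post (171,214), handle (400,270), drawer open, and remote and tumbler far from the work.

```bash
cat > meas.py <<'E'
from h import *
def blobs(s,m,amin=15):
    n,l,st,c=cv2.connectedComponentsWithStats(m.astype(np.uint8))
    out=[]
    for i in range(1,n):
        if st[i,4]>=amin:
            p=np.argwhere(l==i)[:,::-1].astype(np.float32); out.append((c[i],st[i,4],cv2.minAreaRect(p),p))
    return out
def masks(s):
    h=cv2.cvtColor(s['color'],cv2.COLOR_RGB2HSV).astype(int);H,S,V=h[...,0],h[...,1],h[...,2]
    return dict(orange=(H>5)&(H<20)&(S>200)&(V>190),blue=(H>100)&(H<125)&(S>170)&(V>100),red=((H<4)|(H>175))&(S>180)&(V>120),white=(S<50)&(V>185),black=V<45)
def worldrect(s,p,z):
    w=np.array([ray(s,q,z)[:2] for q in p],np.float32)*1000
    return cv2.minAreaRect(w)
E
cat > t.py <<'E'
from meas import *
s=np.load('pics/top0.npz')
Z=dict(orange=.034,blue=.022,red=.122,white=.03,black=.122)
for k,m in masks(s).items():
    for c,a,r,p in blobs(s,m):
        if 120<c[0]<460 and 120<c[1]<300: print(k,c.round(1),a,'w',ray(s,c,Z[k])[:2].round(4),[np.round(x,1) for x in worldrect(s,p,Z[k])])
sc=np.load('pics/scene0.npz')
for k,m in masks(sc).items():
    if k in('orange','blue','red'):
        for c,a,r,p in blobs(sc,m):
            if 200<c[0]<450 and 150<c[1]<330: print('scene',k,c.round(1),a,ray(sc,c,Z[k]*.5 if k!='red' else .122)[:2].round(4))
E
python3 t.py
python3 -c "
import cv2
a=cv2.imread('pics/top0.png');b=a[195:280,130:330];cv2.imwrite('pics/c1.png',cv2.resize(b,(800,340),interpolation=2))
c=a[190:285,340:450]; cv2.imwrite('pics/c2.png',cv2.resize(c,(660,570),interpolation=2))"
```

```text
orange [241.2 194.8] 42 w [0.6298 0.0469] [array([628.6,  46.9]), array([23.7, 18. ]), np.float64(43.8)]
orange [244.9 238.7] 35 w [0.5181 0.0383] [array([517.9,  37.6]), array([14.8, 19.3]), np.float64(66.4)]
orange [242.9 269.5] 30 w [0.4421 0.0438] [array([441.3,  43. ]), array([14. , 15.5]), np.float64(44.0)]
blue [297.  271.1] 230 w [ 0.4351 -0.0903] [array([431.6, -89. ]), array([39.1, 76.5]), np.float64(1.7)]
red [155.5 257.7] 15 w [0.4714 0.2344] [array([471.7, 233.5]), array([9.1, 6.8]), np.float64(88.7)]
white [400.2 120.8] 1168 w [ 0.8218 -0.3737] [array([ 817.3, -374.3]), array([ 65.8, 161.5]), np.float64(5.8)]
white [209.7 135.3] 162 w [0.7899 0.1281] [array([791.8, 128.5]), array([37.1, 54.7]), np.float64(25.8)]
white [292.7 190.5] 328 w [ 0.6393 -0.0843] [array([639.7, -84.3]), array([44.2, 56. ]), np.float64(16.2)]
white [169.6 220.5] 159 w [0.5681 0.2273] [array([569.6, 226.2]), array([23.6, 50.1]), np.float64(79.3)]
white [181.3 252.3] 110 w [0.4878 0.1966] [array([490.9, 199.1]), array([29.6, 75.7]), np.float64(77.9)]
white [288.5 269. ] 24 w [ 0.4408 -0.0688] [array([440.8, -68.8]), array([17.4,  4.9]), np.float64(88.7)]
black [269.2 163.4] 66 w [ 0.6869 -0.0265] [array([686.8, -26.2]), array([  3.1, 127.6]), np.float64(1.4)]
black [161.7 246.8] 56 w [0.4958 0.2212] [array([495.3, 221.1]), array([ 5.4, 55.2]), np.float64(79.5)]
scene blue [290.9 180.7] 21 [ 0.416  -0.1185]
scene blue [299.1 193.1] 243 [ 0.4377 -0.0781]
scene red [390.9 171.5] 2383 [0.3581 0.0961]
scene red [256.3 298.7] 16 [0.775  0.0787]
```

View pics/c1.png

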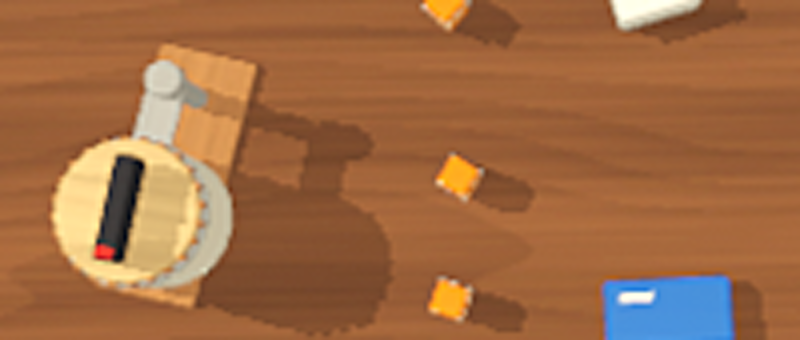

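View pics/c2.png

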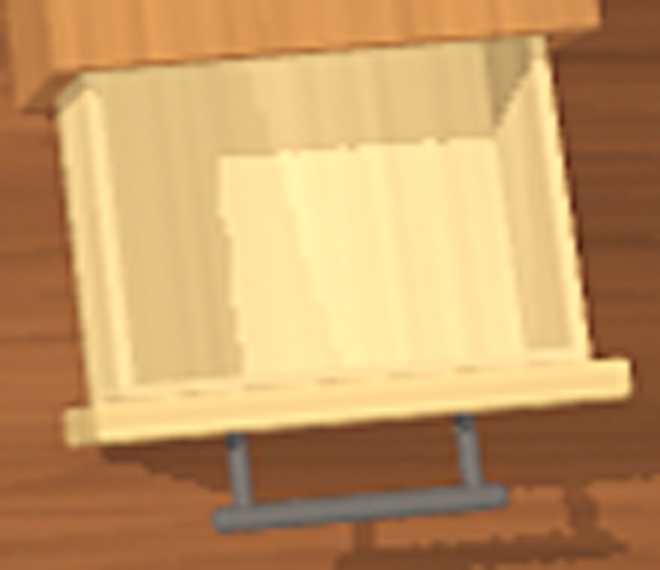

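```bash
cat > t2.py <<'E'
from meas import *
s=np.load('pics/top0.npz')
c1=lambda x,y:((x+.5)/4-.5+130,(y+.5)/4-.5+195)
c2=lambda x,y:((x+.5)/6-.5+340,(y+.5)/6-.5+190)
pr=lambda n,p,z:print(n,ray(s,p,z)[:2].round(4))
pr('cap',c1(127,212),.096);pr('post',c1(165,78),.095)
m=masks(s);b=[p for c,a,r,p in blobs(s,m['black']|m['red']) if 150<c[0]<170 and 240<c[1]<260]
for p in b: print('bar',worldrect(s,p,.122))
A=ray(s,c2(217,520),.062);B=ray(s,c2(506,493),.062);print('handle',A,B,np.linalg.norm(A-B),(A+B)/2,np.degrees(np.arctan2(*(A-B)[:2])))
A=ray(s,c2(98,443),.087);B=ray(s,c2(632,395),.087);print('panel',A,B,np.linalg.norm(A-B),(A+B)/2,np.degrees(np.arctan2(*(A-B)[:2])))
h=cv2.cvtColor(s['color'],cv2.COLOR_RGB2HSV).astype(int)
o=(h[...,0]<22)&(h[...,2]>165)&(h[...,1]>60)
for c in[(241,197),(245,239),(243,270)]:
    q=np.zeros_like(o);q[c[1]-8:c[1]+9,c[0]-8:c[0]+9]=1
    for cc,a,r,p in blobs(s,o&q): print(cc,a,worldrect(s,p,.034))
E
python3 t2.py
python3 -c "
import cv2
a=cv2.imread('pics/top0.png');b=a[175:285,225:325];cv2.imwrite('pics/c3.png',cv2.resize(b,(540,594),interpolation=0))"
```

```text
cap [0.4957 0.2287]
post [0.5745 0.2085]
bar ((495.1529846191406, 225.7969970703125), (14.904963493347168, 57.37860870361328), 77.2442855834961)
handle [ 0.41825139 -0.27798973  0.062     ] [ 0.42634149 -0.39574884  0.062     ] 0.11803668215825706 [ 0.42229644 -0.33686928  0.062     ] -3.930069291344939
panel [ 0.44933438 -0.22686467  0.087     ] [ 0.46351691 -0.44038358  0.087     ] 0.2139894042963962 [ 0.45642564 -0.33362412  0.087     ] -3.800163232719898
[240.87368421 196.01052632] 95 ((626.1636962890625, 47.943634033203125), (25.498003005981445, 23.4163818359375), 44.94428253173828)
[244.171875  240.9140625] 128 ((511.98883056640625, 34.52015686035156), (40.280372619628906, 33.06098175048828), 71.24302673339844)
[242.13333333 269.65555556] 90 ((442.2065734863281, 45.59556198120117), (23.46830177307129, 23.064640045166016), 71.06414031982422)
```

View pics/c3.png

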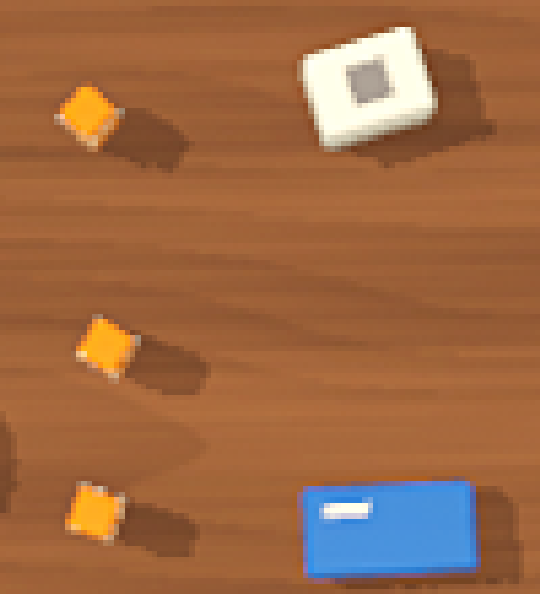

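```bash
cat > plan.py <<'E'
# usage: plan.py x,y,z,yaw [x,y,z,yaw ...]  -> deltas per call from the measured pose (tool assumed pointing down)
from h import *
def plan(wps):
    o=ctrl.get_obs(); p=np.array(o['tool_pos']); yaw=o['orientation'][2]
    print('at',p.round(4),o['orientation'].round(1),'open',round(o['opening'],4),'t',round(o['clock'],1))
    for w in wps:
        q=np.array(w[:3]); dyaw=(w[3]-yaw+180)%360-180; d=q-p
        n=max(1,int(np.ceil(max(np.linalg.norm(d)/.098,abs(dyaw)/40))))
        for i in range(n):
            a=np.radians(yaw); e=(q-p)/(n-i)
            t=[e[0]*np.cos(a)+e[1]*np.sin(a),e[0]*np.sin(a)-e[1]*np.cos(a),-e[2]]
            t=np.round(np.array(t)*10,2); r=round(-dyaw/n/90,2)
            rows=int(max(np.ceil(np.linalg.norm(t)*100/48),np.ceil(abs(r)*90/8.5),1))
            print('  d',t.tolist(),'rz',r,'rows',rows)
            e=t/10; p=p+np.array([e[0]*np.cos(a)+e[1]*np.sin(a),e[0]*np.sin(a)-e[1]*np.cos(a),-e[2]]); yaw-=r*90
        print(' ->',p.round(3),round(yaw,1))
if __name__=='__main__': plan([tuple(map(float,a.split(','))) for a in sys.argv[1:]])
E
python3 plan.py .45,-.45,.24,-128 .4335,-.0895,.12,-88
python3 - <<'E'
from meas import *
s=np.load('pics/top0.npz')
for p in[(241,165),(297,163),(241,149),(297,148)]: print(ray(s,p,.018)[:2].round(3))
print(ray(s,(352.5,201.7),.1),ray(s,(430.5,196.3),.1))
E
```

```text
at [ 0.1563 -0.6562  0.2477] [ 179.9   -0.  -166.6] open 0.0875 t 0.1
  d [-0.83, 0.33, 0.02] rz -0.11 rows 2
  d [-0.88, 0.18, 0.02] rz -0.11 rows 2
  d [-0.9, 0.03, 0.02] rz -0.11 rows 2
  d [-0.89, -0.12, 0.02] rz -0.11 rows 2
 -> [ 0.45 -0.45  0.24] -127.0
  d [-0.69, 0.57, 0.3] rz -0.11 rows 2
  d [-0.78, 0.45, 0.3] rz -0.11 rows 2
  d [-0.85, 0.31, 0.3] rz -0.11 rows 2
  d [-0.89, 0.15, 0.3] rz -0.11 rows 2
 -> [ 0.433 -0.09   0.12 ] -87.4
[0.712 0.048]
[ 0.715 -0.098]
[0.755 0.048]
[ 0.755 -0.099]
[ 0.59521548 -0.22353395  0.1       ] [ 0.60479346 -0.41221385  0.1       ]
```

```bash
python3 -m creep '[{"grip":0,"delta_pos":[-0.83,0.33,0.02],"rotation":[0,0,-0.11]},{"grip":0,"delta_pos":[-0.83,0.33,0.02],"rotation":[0,0,-0.11]}]' >/dev/null
python3 -m creep '[{"grip":0,"delta_pos":[-0.88,0.18,0.02],"rotation":[0,0,-0.11]},{"grip":0,"delta_pos":[-0.88,0.18,0.02],"rotation":[0,0,-0.11]}]'
python3 -m creep '[{"grip":0,"delta_pos":[-0.9,0.03,0.02],"rotation":[0,0,-0.11]},{"grip":0,"delta_pos":[-0.9,0.03,0.02],"rotation":[0,0,-0.11]}]' >/dev/null
python3 -m creep '[{"grip":0,"delta_pos":[-0.89,-0.12,0.02],"rotation":[0,0,-0.11]},{"grip":0,"delta_pos":[-0.89,-0.12,0.02],"rotation":[0,0,-0.11]},{"grip":0,"delta_pos":[-0.89,-0.12,0.02],"rotation":[0,0,-0.11]}]'
python3 plan.py .4335,-.0895,.12,-88;python3 -c "
from h import *
print(ctrl.get_obs()['joint_pos'])"
```

```text
clock: 0.5
tool_pos: [0.3046, -0.5524, 0.2442]
orientation: [180.0, 0.0, -146.5]
force: [0.3, -1.0, 0.2]
opening: 0.0874
gripper_force: 0.0
clock: 1.0
tool_pos: [0.4534, -0.4473, 0.2398]
orientation: [180.0, 0.0, -126.7]
force: [-0.7, -0.6, -0.4]
opening: 0.0877
gripper_force: 0.0
at [ 0.4534 -0.4473  0.2398] [ 180.     0.  -126.7] open 0.0877 t 1.0
  d [-0.69, 0.57, 0.3] rz -0.11 rows 2
  d [-0.78, 0.45, 0.3] rz -0.11 rows 2
  d [-0.84, 0.31, 0.3] rz -0.11 rows 2
  d [-0.88, 0.16, 0.3] rz -0.11 rows 2
 -> [ 0.434 -0.089  0.12 ] -87.1
[-2.71010897e+01  1.73347549e+01 -5.13435567e+00 -3.31220572e-02
 -6.75629705e+01 -9.59828571e+00]
```

```bash
python3 -m creep '[{"grip":0,"delta_pos":[-0.69,0.57,0.3],"rotation":[0,0,-0.11]},{"grip":0,"delta_pos":[-0.69,0.57,0.3],"rotation":[0,0,-0.11]},{"grip":0,"delta_pos":[-0.69,0.57,0.3],"rotation":[0,0,-0.11]}]' >/dev/null
python3 -m creep '[{"grip":0,"delta_pos":[-0.78,0.45,0.3],"rotation":[0,0,-0.11]},{"grip":0,"delta_pos":[-0.78,0.45,0.3],"rotation":[0,0,-0.11]},{"grip":0,"delta_pos":[-0.78,0.45,0.3],"rotation":[0,0,-0.11]}]' >/dev/null
python3 -m creep '[{"grip":0,"delta_pos":[-0.84,0.31,0.3],"rotation":[0,0,-0.11]},{"grip":0,"delta_pos":[-0.84,0.31,0.3],"rotation":[0,0,-0.11]},{"grip":0,"delta_pos":[-0.84,0.31,0.3],"rotation":[0,0,-0.11]}]' >/dev/null
python3 -m creep '[{"grip":0,"delta_pos":[-0.88,0.16,0.3],"rotation":[0,0,-0.11]},{"grip":0,"delta_pos":[-0.88,0.16,0.3],"rotation":[0,0,-0.11]},{"grip":0,"delta_pos":[-0.88,0.16,0.3],"rotation":[0,0,-0.11]}]' >/dev/null
python3 plan.py .4335,-.0895,.031,-88
```

```text
at [ 0.4315 -0.0897  0.1196] [179.9   0.  -87.2] open 0.088 t 2.2
  d [-0.0, -0.02, 0.89] rz 0.01 rows 2
 -> [ 0.433 -0.09   0.031] -88.1
```

```bash
python3 -m creep '[{"grip":0,"delta_pos":[0,-0.02,0.45],"rotation":[0,0,0.01]},{"grip":0,"delta_pos":[0,-0.02,0.75],"rotation":[0,0,0.01]},{"grip":0,"delta_pos":[0,-0.02,0.89],"rotation":[0,0,0.01]},{"grip":0,"delta_pos":[0,-0.02,0.89],"rotation":[0,0,0.01]}]'
python3 -m creep '[{"grip":1,"delta_pos":[0,0,0],"rotation":[0,0,0]},{"grip":1,"delta_pos":[0,0,0],"rotation":[0,0,0]},{"grip":1,"delta_pos":[0,0,0],"rotation":[0,0,0]},{"grip":1,"delta_pos":[0,0,0],"rotation":[0,0,0]},{"grip":1,"delta_pos":[0,0,0],"rotation":[0,0,0]}]'
python3 -m creep '[{"grip":1,"delta_pos":[0,0,-0.2],"rotation":[0,0,0]},{"grip":1,"delta_pos":[0,0,-0.5],"rotation":[0,0,0]},{"grip":1,"delta_pos":[0,0,-0.9],"rotation":[0,0,0]},{"grip":1,"delta_pos":[0,0,-1],"rotation":[0,0,0]},{"grip":1,"delta_pos":[0,0,-1],"rotation":[0,0,0]}]'
python3 plan.py .5296,-.2905,.145,-176
```

```text
clock: 2.6
tool_pos: [0.4331, -0.093, 0.03]
orientation: [179.8, -0.1, -88.4]
force: [-0.2, -0.1, -0.2]
opening: 0.0874
gripper_force: 0.0
clock: 3.1
tool_pos: [0.4344, -0.0919, 0.0321]
orientation: [-179.9, 0.0, -88.3]
force: [0.9, 0.7, -0.0]
opening: 0.053
gripper_force: 0.0
clock: 3.6
tool_pos: [0.4354, -0.0916, 0.1336]
orientation: [-179.7, 0.0, -88.3]
force: [-0.4, -0.1, -1.6]
opening: 0.0133
gripper_force: 0.0
at [ 0.4354 -0.0916  0.1336] [-179.7    0.   -88.3] open 0.0133 t 3.6
  d [0.67, -0.29, -0.04] rz 0.32 rows 4
  d [0.45, -0.58, -0.04] rz 0.32 rows 4
  d [0.11, -0.73, -0.03] rz 0.32 rows 4
 -> [ 0.529 -0.291  0.145] -174.7
```

```bash
python3 -m creep '[{"grip":0,"delta_pos":[0,0,0],"rotation":[0,0,0]},{"grip":0,"delta_pos":[0,0,0],"rotation":[0,0,0]},{"grip":0,"delta_pos":[0,0,0],"rotation":[0,0,0]},{"grip":0,"delta_pos":[0,0,0],"rotation":[0,0,0]},{"grip":0,"delta_pos":[0,0,0],"rotation":[0,0,0]}]' >/dev/null
python3 -m creep '[{"grip":0,"delta_pos":[0,0,0],"rotation":[0,0,0]},{"grip":0,"delta_pos":[0,0,0],"rotation":[0,0,0]},{"grip":0,"delta_pos":[0,0,0],"rotation":[0,0,0]},{"grip":0,"delta_pos":[0,0,0],"rotation":[0,0,0]},{"grip":0,"delta_pos":[0,0,0],"rotation":[0,0,0]}]'
cat > chk.py <<'E'
from meas import *
def objs(f,keys=('orange','blue','white')):
    s=snap('top',f); Z=dict(orange=.034,blue=.022,white=.03)
    for k in keys:
        for c,a,r,p in blobs(s,masks(s)[k],25):
            w=ray(s,c,Z[k])[:2]
            if .38<w[0]<.68 and -.45<w[1]<.15: print(k,a,c.round(0),w.round(4),[np.round(x,1) for x in worldrect(s,p,Z[k])])
if __name__=='__main__': objs(sys.argv[1])
E
python3 chk.py a1; python3 plan.py .4335,-.0895,.030,-88
```

```text
clock: 4.6
tool_pos: [0.4341, -0.092, 0.1316]
orientation: [-180.0, -0.0, -88.3]
force: [0.2, 0.0, -0.6]
opening: 0.0854
gripper_force: 0.0
orange 29 [242. 195.] [0.629  0.0442] [array([629.9,  44.7]), array([19.7, 14.7]), np.float64(25.7)]
orange 25 [245. 238.] [0.5189 0.0375] [array([519.3,  37. ]), array([14.4, 16.8]), np.float64(67.8)]
white 330 [293. 190.] [ 0.6393 -0.0842] [array([639.6, -84.3]), array([44.2, 56.1]), np.float64(16.2)]
at [ 0.4341 -0.092   0.1316] [-180.     0.   -88.3] open 0.0866 t 4.7
  d [-0.01, 0.0, 0.51] rz -0.0 rows 2
  d [-0.01, 0.0, 0.51] rz -0.0 rows 2
 -> [ 0.434 -0.09   0.03 ] -88.3
```

```bash
python3 -m creep '[{"grip":0,"delta_pos":[-0.02,0,0.4],"rotation":[0,0,0]},{"grip":0,"delta_pos":[-0.02,0,0.7],"rotation":[0,0,0]},{"grip":0,"delta_pos":[-0.02,0,0.95],"rotation":[0,0,0]},{"grip":0,"delta_pos":[-0.02,0,1],"rotation":[0,0,0]},{"grip":0.3,"delta_pos":[-0.02,0,1],"rotation":[0,0,0]}]'
python3 -m creep '[{"grip":1,"delta_pos":[0,0,0],"rotation":[0,0,0]},{"grip":1,"delta_pos":[0,0,0],"rotation":[0,0,0]},{"grip":1,"delta_pos":[0,0,0],"rotation":[0,0,0]},{"grip":1,"delta_pos":[0,0,0],"rotation":[0,0,0]},{"grip":1,"delta_pos":[0,0,0],"rotation":[0,0,0]}]' >/dev/null
python3 -m creep '[{"grip":1,"delta_pos":[0,0,0],"rotation":[0,0,0]},{"grip":1,"delta_pos":[0,0,0],"rotation":[0,0,0]},{"grip":1,"delta_pos":[0,0,0],"rotation":[0,0,0]}]'
python3 -m creep '[{"grip":1,"delta_pos":[0,0,-0.2],"rotation":[0,0,0]},{"grip":1,"delta_pos":[0,0,-0.5],"rotation":[0,0,0]},{"grip":1,"delta_pos":[0,0,-0.9],"rotation":[0,0,0]},{"grip":1,"delta_pos":[0,0,-1],"rotation":[0,0,0]},{"grip":1,"delta_pos":[0,0,-1],"rotation":[0,0,0]}]'
python3 plan.py .5296,-.2905,.145,-176
```

```text
clock: 5.15
tool_pos: [0.4336, -0.0901, 0.0312]
orientation: [179.9, -0.0, -88.3]
force: [-0.4, 0.1, -0.2]
opening: 0.084
gripper_force: 0.0
clock: 5.95
tool_pos: [0.4338, -0.09, 0.0318]
orientation: [180.0, -0.0, -88.3]
force: [-1.9, 0.9, 6.6]
opening: 0.0416
gripper_force: 30.0
clock: 6.45
tool_pos: [0.4351, -0.0897, 0.1331]
orientation: [-179.8, 0.0, -88.3]
force: [-0.1, -0.3, -1.9]
opening: 0.0418
gripper_force: 30.0
at [ 0.4351 -0.0897  0.1331] [-179.8    0.   -88.3] open 0.0418 t 6.5
  d [0.68, -0.3, -0.04] rz 0.32 rows 4
  d [0.45, -0.58, -0.04] rz 0.32 rows 4
  d [0.12, -0.73, -0.04] rz 0.32 rows 4
 -> [ 0.529 -0.29   0.145] -174.7
```

```bash
python3 -m creep '[{"grip":1,"delta_pos":[0.17,-0.07,-0.01],"rotation":[0,0,0.08]},{"grip":1,"delta_pos":[0.34,-0.15,-0.02],"rotation":[0,0,0.16]},{"grip":1,"delta_pos":[0.51,-0.22,-0.03],"rotation":[0,0,0.24]},{"grip":1,"delta_pos":[0.68,-0.3,-0.04],"rotation":[0,0,0.32]},{"grip":1,"delta_pos":[0.68,-0.3,-0.04],"rotation":[0,0,0.32]}]' >/dev/null
python3 -m creep '[{"grip":1,"delta_pos":[0.11,-0.15,-0.01],"rotation":[0,0,0.08]},{"grip":1,"delta_pos":[0.22,-0.29,-0.02],"rotation":[0,0,0.16]},{"grip":1,"delta_pos":[0.34,-0.43,-0.03],"rotation":[0,0,0.24]},{"grip":1,"delta_pos":[0.45,-0.58,-0.04],"rotation":[0,0,0.32]},{"grip":1,"delta_pos":[0.45,-0.58,-0.04],"rotation":[0,0,0.32]}]' >/dev/null
python3 -m creep '[{"grip":1,"delta_pos":[0.03,-0.18,-0.01],"rotation":[0,0,0.08]},{"grip":1,"delta_pos":[0.06,-0.36,-0.02],"rotation":[0,0,0.16]},{"grip":1,"delta_pos":[0.09,-0.55,-0.03],"rotation":[0,0,0.24]},{"grip":1,"delta_pos":[0.12,-0.73,-0.04],"rotation":[0,0,0.32]},{"grip":1,"delta_pos":[0.12,-0.73,-0.04],"rotation":[0,0,0.32]}]'
python3 plan.py .5296,-.2905,.059,-176; python3 chk.py a2
```

```text
clock: 7.95
tool_pos: [0.5281, -0.2913, 0.1419]
orientation: [180.0, -0.1, -174.8]
force: [0.7, 0.6, -1.6]
opening: 0.0419
gripper_force: 30.0
at [ 0.5281 -0.2913  0.1419] [ 1.800e+02 -1.000e-01 -1.748e+02] open 0.0419 t 8.0
  d [-0.02, 0.01, 0.83] rz 0.01 rows 2
 -> [ 0.53  -0.29   0.059] -175.7
blue 28 [392. 242.] [ 0.5039 -0.3335] [array([ 503.9, -332.8]), array([ 7.3, 25.2]), np.float64(12.6)]
```

```bash
python3 -m creep '[{"grip":1,"delta_pos":[-0.02,0.01,0.3],"rotation":[0,0,0.01]},{"grip":1,"delta_pos":[-0.02,0.01,0.6],"rotation":[0,0,0.01]},{"grip":1,"delta_pos":[-0.02,0.01,0.8],"rotation":[0,0,0.01]},{"grip":1,"delta_pos":[-0.02,0.01,0.85],"rotation":[0,0,0.01]},{"grip":1,"delta_pos":[-0.02,0.01,0.85],"rotation":[0,0,0.01]}]'
python3 -m creep '[{"grip":0.43,"delta_pos":[0,0,0],"rotation":[0,0,0]},{"grip":0.43,"delta_pos":[0,0,0],"rotation":[0,0,0]},{"grip":0.43,"delta_pos":[0,0,0],"rotation":[0,0,0]}]'
python3 -m creep '[{"grip":0.43,"delta_pos":[0,0,-0.4],"rotation":[0,0,0]},{"grip":0.43,"delta_pos":[0,0,-0.9],"rotation":[0,0,0]},{"grip":0.43,"delta_pos":[0,0,-0.9],"rotation":[0,0,0]}]'
python3 plan.py .6375,-.084,.13,-73
```

```text
clock: 8.5
tool_pos: [0.5292, -0.2887, 0.0577]
orientation: [180.0, -0.1, -175.5]
force: [-0.3, -0.3, -0.7]
opening: 0.0416
gripper_force: 30.0
clock: 8.8
tool_pos: [0.5308, -0.2896, 0.0599]
orientation: [-180.0, 0.1, -175.6]
force: [0.2, 0.3, 0.5]
opening: 0.05
gripper_force: 0.0
clock: 9.1
tool_pos: [0.534, -0.2911, 0.1566]
orientation: [-179.7, 0.6, -175.5]
force: [0.7, 0.9, -0.1]
opening: 0.0501
gripper_force: 0.0
at [ 0.534  -0.2911  0.1566] [-179.7    0.6 -175.5] open 0.0501 t 9.1
  d [-0.4, 0.66, 0.09] rz -0.38 rows 5
  d [-0.7, 0.32, 0.09] rz -0.38 rows 5
  d [-0.76, -0.12, 0.09] rz -0.38 rows 5
 -> [ 0.637 -0.084  0.13 ] -72.9
```

```bash
python3 -m creep '[{"grip":0.3,"delta_pos":[-0.2,0.33,0.04],"rotation":[0,0,-0.19]},{"grip":0.3,"delta_pos":[-0.4,0.66,0.09],"rotation":[0,0,-0.38]},{"grip":0.3,"delta_pos":[-0.4,0.66,0.09],"rotation":[0,0,-0.38]},{"grip":0.3,"delta_pos":[-0.4,0.66,0.09],"rotation":[0,0,-0.38]},{"grip":0.3,"delta_pos":[-0.4,0.66,0.09],"rotation":[0,0,-0.38]}]' >/dev/null
python3 -m creep '[{"grip":0.3,"delta_pos":[-0.35,0.16,0.04],"rotation":[0,0,-0.19]},{"grip":0.3,"delta_pos":[-0.7,0.32,0.09],"rotation":[0,0,-0.38]},{"grip":0.3,"delta_pos":[-0.7,0.32,0.09],"rotation":[0,0,-0.38]},{"grip":0.3,"delta_pos":[-0.7,0.32,0.09],"rotation":[0,0,-0.38]},{"grip":0.3,"delta_pos":[-0.7,0.32,0.09],"rotation":[0,0,-0.38]}]' >/dev/null
python3 -m creep '[{"grip":0.3,"delta_pos":[-0.76,-0.12,0.09],"rotation":[0,0,-0.19]},{"grip":0.3,"delta_pos":[-0.76,-0.12,0.09],"rotation":[0,0,-0.38]},{"grip":0.3,"delta_pos":[-0.76,-0.12,0.09],"rotation":[0,0,-0.38]},{"grip":0.3,"delta_pos":[-0.76,-0.12,0.09],"rotation":[0,0,-0.38]},{"grip":0.3,"delta_pos":[-0.76,-0.12,0.09],"rotation":[0,0,-0.38]}]'
python3 chk.py a3; python3 plan.py .6375,-.084,.035,-73
```

```text
clock: 10.6
tool_pos: [0.6336, -0.0831, 0.1218]
orientation: [-180.0, -0.0, -73.3]
force: [-0.0, 0.2, 0.1]
opening: 0.0616
gripper_force: 0.0
blue 418 [376. 230.] [ 0.5332 -0.2937] [array([ 533.8, -293.9]), array([77.9, 41.4]), np.float64(4.5)]
white 47 [284. 192.] [ 0.6363 -0.0608] [array([636.6, -60.5]), array([35.4,  8.9]), np.float64(16.8)]
white 47 [299. 192.] [ 0.6346 -0.0999] [array([635.2, -99.1]), array([11.8, 30.1]), np.float64(15.1)]
at [ 0.6335 -0.0833  0.1218] [-180.    -0.   -73.5] open 0.0612 t 10.7
  d [0.02, -0.04, 0.87] rz -0.01 rows 2
 -> [ 0.638 -0.084  0.035] -72.6
```

View pics/a3.png

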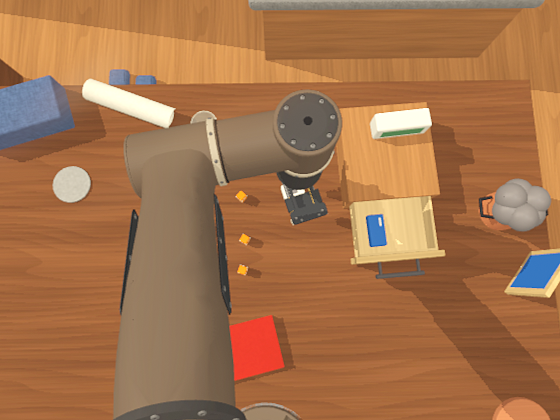

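The bank lies in the drawer at (376,230), and the gripper is over the charger. Cases unchanged.

```bash
python3 -m creep '[{"grip":0.3,"delta_pos":[0.02,-0.04,0.35],"rotation":[0,0,-0.01]},{"grip":0.3,"delta_pos":[0.02,-0.04,0.65],"rotation":[0,0,-0.01]},{"grip":0.3,"delta_pos":[0.02,-0.04,0.84],"rotation":[0,0,-0.01]},{"grip":0.3,"delta_pos":[0.02,-0.04,0.87],"rotation":[0,0,-0.01]},{"grip":0.3,"delta_pos":[0.02,-0.04,0.87],"rotation":[0,0,-0.01]}]'
python3 -m creep '[{"grip":1,"delta_pos":[0,0,0],"rotation":[0,0,0]},{"grip":1,"delta_pos":[0,0,0],"rotation":[0,0,0]},{"grip":1,"delta_pos":[0,0,0],"rotation":[0,0,0]},{"grip":1,"delta_pos":[0,0,0],"rotation":[0,0,0]},{"grip":1,"delta_pos":[0,0,0],"rotation":[0,0,0]}]'
python3 -m creep '[{"grip":1,"delta_pos":[0,0,-0.2],"rotation":[0,0,0]},{"grip":1,"delta_pos":[0,0,-0.5],"rotation":[0,0,0]},{"grip":1,"delta_pos":[0,0,-0.9],"rotation":[0,0,0]},{"grip":1,"delta_pos":[0,0,-1],"rotation":[0,0,0]},{"grip":1,"delta_pos":[0,0,-1],"rotation":[0,0,0]}]'
python3 plan.py .5346,-.3663,.155,-176
```

```text
clock: 11.15
tool_pos: [0.6378, -0.0841, 0.0345]
orientation: [180.0, -0.0, -72.4]
force: [0.5, 0.4, -0.2]
opening: 0.0615
gripper_force: 0.0
clock: 11.65
tool_pos: [0.639, -0.0835, 0.0359]
orientation: [-179.9, -0.0, -72.1]
force: [-1.2, 0.1, 6.5]
opening: 0.0417
gripper_force: 30.0
clock: 12.15
tool_pos: [0.6389, -0.0835, 0.1369]
orientation: [-179.8, -0.0, -72.1]
force: [-0.1, -0.3, -1.0]
opening: 0.0418
gripper_force: 30.0
at [ 0.6389 -0.0835  0.1369] [-179.8   -0.   -72.1] open 0.0418 t 12.2
  d [0.59, 0.47, -0.05] rz 0.29 rows 4
  d [0.74, 0.16, -0.04] rz 0.29 rows 4
  d [0.73, -0.19, -0.05] rz 0.29 rows 4
  d [0.57, -0.48, -0.04] rz 0.29 rows 4
 -> [ 0.535 -0.366  0.155] -176.5
```

```bash
python3 -m creep '[{"grip":1,"delta_pos":[0.14,0.12,-0.25],"rotation":[0,0,0.07]},{"grip":1,"delta_pos":[0.29,0.24,-0.25],"rotation":[0,0,0.14]},{"grip":1,"delta_pos":[0.44,0.36,-0.25],"rotation":[0,0,0.22]},{"grip":1,"delta_pos":[0.59,0.47,-0.25],"rotation":[0,0,0.29]},{"grip":1,"delta_pos":[0.59,0.47,-0.25],"rotation":[0,0,0.29]}]' >/dev/null
python3 -m creep '[{"grip":1,"delta_pos":[0.18,0.04,0],"rotation":[0,0,0.07]},{"grip":1,"delta_pos":[0.37,0.08,0],"rotation":[0,0,0.14]},{"grip":1,"delta_pos":[0.56,0.12,0],"rotation":[0,0,0.22]},{"grip":1,"delta_pos":[0.74,0.16,0],"rotation":[0,0,0.29]},{"grip":1,"delta_pos":[0.74,0.16,0],"rotation":[0,0,0.29]}]' >/dev/null
python3 -m creep '[{"grip":1,"delta_pos":[0.18,-0.05,0],"rotation":[0,0,0.07]},{"grip":1,"delta_pos":[0.37,-0.1,0],"rotation":[0,0,0.14]},{"grip":1,"delta_pos":[0.55,-0.14,0],"rotation":[0,0,0.22]},{"grip":1,"delta_pos":[0.73,-0.19,0],"rotation":[0,0,0.29]},{"grip":1,"delta_pos":[0.73,-0.19,0],"rotation":[0,0,0.29]}]' >/dev/null
python3 -m creep '[{"grip":1,"delta_pos":[0.14,-0.12,0],"rotation":[0,0,0.07]},{"grip":1,"delta_pos":[0.28,-0.24,0],"rotation":[0,0,0.14]},{"grip":1,"delta_pos":[0.43,-0.36,0],"rotation":[0,0,0.22]},{"grip":1,"delta_pos":[0.57,-0.48,0],"rotation":[0,0,0.29]},{"grip":1,"delta_pos":[0.57,-0.48,0],"rotation":[0,0,0.29]}]'
python3 plan.py .5346,-.3663,.064,-176
```

```text
clock: 14.15
tool_pos: [0.5332, -0.3665, 0.1585]
orientation: [180.0, -0.1, -176.5]
force: [-0.2, 1.2, -1.3]
opening: 0.0416
gripper_force: 30.0
at [ 0.5332 -0.3665  0.1585] [ 1.800e+02 -1.000e-01 -1.765e+02] open 0.0416 t 14.2
  d [-0.01, 0.0, 0.95] rz -0.01 rows 2
 -> [ 0.534 -0.366  0.064] -175.6
```

```bash
python3 -m creep '[{"grip":1,"delta_pos":[-0.01,0.03,0.3],"rotation":[0,0,0]},{"grip":1,"delta_pos":[-0.01,0.03,0.6],"rotation":[0,0,0]},{"grip":1,"delta_pos":[-0.01,0.03,0.85],"rotation":[0,0,0]},{"grip":1,"delta_pos":[-0.01,0.03,0.92],"rotation":[0,0,0]},{"grip":1,"delta_pos":[-0.01,0.03,0.92],"rotation":[0,0,0]}]'
python3 -m creep '[{"grip":0.43,"delta_pos":[0,0,0],"rotation":[0,0,0]},{"grip":0.43,"delta_pos":[0,0,0],"rotation":[0,0,0]},{"grip":0.43,"delta_pos":[0,0,0],"rotation":[0,0,0]}]'
python3 -m creep '[{"grip":0.43,"delta_pos":[0,0,-0.4],"rotation":[0,0,0]},{"grip":1,"delta_pos":[0,0,-0.9],"rotation":[0,0,0]},{"grip":1,"delta_pos":[0,0,-0.9],"rotation":[0,0,0]}]'
python3 plan.py .375,-.34,.16,-176 .375,-.34,.066,-176
```

```text
clock: 14.65
tool_pos: [0.5342, -0.362, 0.0663]
orientation: [179.9, -0.1, -176.3]
force: [-0.1, 0.1, -1.0]
opening: 0.042
gripper_force: 30.0
clock: 14.95
tool_pos: [0.5353, -0.3633, 0.0691]
orientation: [-179.9, 0.1, -176.5]
force: [0.2, 0.0, -0.2]
opening: 0.0496
gripper_force: 0.0
clock: 15.25
tool_pos: [0.5382, -0.3652, 0.1662]
orientation: [-179.6, 0.6, -176.4]
force: [-0.3, 0.6, -0.5]
opening: 0.039
gripper_force: 0.0
at [ 0.5382 -0.3652  0.1662] [-179.6    0.6 -176.4] open 0.039 t 15.2
  d [0.81, 0.18, 0.03] rz -0.0 rows 2
  d [0.8, 0.17, 0.03] rz -0.0 rows 2
 -> [ 0.375 -0.34   0.16 ] -176.4
  d [0.0, 0.0, 0.94] rz -0.0 rows 2
 -> [ 0.375 -0.34   0.066] -176.4
```

```bash
python3 -m creep '[{"grip":1,"delta_pos":[0.4,0.09,0.02],"rotation":[0,0,0]},{"grip":1,"delta_pos":[0.81,0.18,0.03],"rotation":[0,0,0]},{"grip":1,"delta_pos":[0.81,0.18,0.03],"rotation":[0,0,0]}]' >/dev/null
python3 chk.py a4
python3 -m creep '[{"grip":1,"delta_pos":[0.4,0.09,0.02],"rotation":[0,0,0]},{"grip":1,"delta_pos":[0.8,0.17,0.03],"rotation":[0,0,0]},{"grip":1,"delta_pos":[0.8,0.17,0.03],"rotation":[0,0,0]}]'
python3 -m creep '[{"grip":1,"delta_pos":[0,0,0.4],"rotation":[0,0,0]},{"grip":1,"delta_pos":[0,0,0.8],"rotation":[0,0,0]},{"grip":1,"delta_pos":[0,0,0.94],"rotation":[0,0,0]},{"grip":1,"delta_pos":[0,0,0.94],"rotation":[0,0,0]}]'
python3 plan.py .41,-.338,.066,-176.1
```

```text
clock: 15.9
tool_pos: [0.3681, -0.337, 0.1519]
orientation: [179.9, -0.0, -176.6]
force: [0.8, -0.5, 1.0]
opening: 0.0004
gripper_force: 0.0
clock: 16.3
tool_pos: [0.3713, -0.3377, 0.0559]
orientation: [179.9, -0.2, -176.5]
force: [0.1, -0.3, 0.4]
opening: 0.0004
gripper_force: 0.0
at [ 0.3713 -0.3377  0.0559] [ 179.9   -0.2 -176.5] open 0.0004 t 16.3
  d [-0.39, -0.03, -0.1] rz -0.0 rows 1
 -> [ 0.41  -0.338  0.066] -176.5
```

```bash
python3 -c "
from h import *
s=snap('scene','s1');c=s['color'][90:230,90:330,::-1];cv2.imwrite('pics/s1c.png',cv2.resize(c,(720,420)))"
```

```text
(no output)
```

View pics/s1c.png

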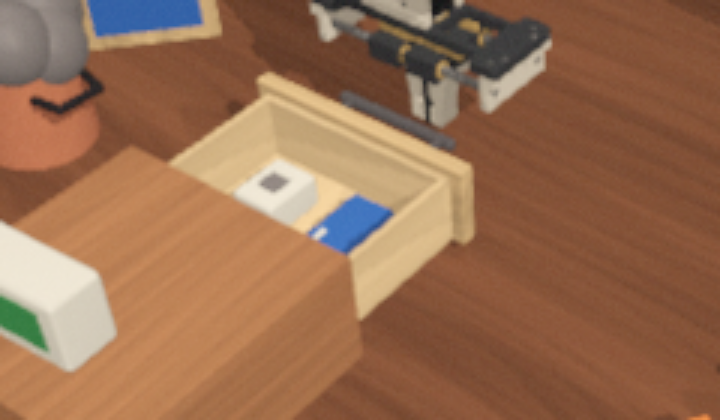

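Charger and bank both lie in the drawer; the closed fingers stand in front of the handle.

```bash
python3 -m creep '[{"grip":1,"delta_pos":[-0.1,0,-0.1],"rotation":[0,0,0]},{"grip":1,"delta_pos":[-0.25,0,-0.1],"rotation":[0,0,0]},{"grip":1,"delta_pos":[-0.35,0,-0.1],"rotation":[0,0,0]},{"grip":1,"delta_pos":[-0.45,0,-0.1],"rotation":[0,0,0]},{"grip":1,"delta_pos":[-0.55,0,-0.1],"rotation":[0,0,0]}]'
python3 -m creep '[{"grip":1,"delta_pos":[-0.1,0,0],"rotation":[0,0,0]},{"grip":1,"delta_pos":[-0.2,0,0],"rotation":[0,0,0]},{"grip":1,"delta_pos":[-0.3,0,0],"rotation":[0,0,0]},{"grip":1,"delta_pos":[-0.4,0,0],"rotation":[0,0,0]},{"grip":1,"delta_pos":[-0.5,0,0],"rotation":[0,0,0]}]'
python3 -m creep '[{"grip":1,"delta_pos":[-0.1,0,0],"rotation":[0,0,0]},{"grip":1,"delta_pos":[-0.2,0,0],"rotation":[0,0,0]},{"grip":1,"delta_pos":[-0.3,0,0],"rotation":[0,0,0]},{"grip":1,"delta_pos":[-0.4,0,0],"rotation":[0,0,0]},{"grip":1,"delta_pos":[-0.5,0,0],"rotation":[0,0,0]}]'
```

```text
clock: 16.85
tool_pos: [0.4273, -0.3345, 0.0676]
orientation: [180.0, -0.0, -176.5]
force: [-1.3, 0.2, 1.8]
opening: 0.0003
gripper_force: 0.7
clock: 17.35
tool_pos: [0.4771, -0.3313, 0.0674]
orientation: [180.0, -0.0, -176.5]
force: [-0.2, 1.0, 0.4]
opening: 0.0003
gripper_force: 0.7
clock: 17.85
tool_pos: [0.5271, -0.3284, 0.0674]
orientation: [180.0, -0.0, -176.5]
force: [-1.6, 0.5, -0.9]
opening: -0.0
gripper_force: 0.7
```

```bash
python3 -m creep '[{"grip":1,"delta_pos":[-0.07,0,0],"rotation":[0,0,0]},{"grip":1,"delta_pos":[-0.1,0,0],"rotation":[0,0,0]}]' | grep -E 'tool|force'
python3 -m creep '[{"grip":1,"delta_pos":[-0.03,0,0],"rotation":[0,0,0]},{"grip":1,"delta_pos":[-0.06,0,0],"rotation":[0,0,0]}]' | grep -E 'tool|force'
python3 -c "
from h import *
s=snap('scene','s2');c=s['color'][90:230,60:300,::-1];cv2.imwrite('pics/s2c.png',cv2.resize(c,(720,420)))"
```

```text
tool_pos: [0.5368, -0.328, 0.0675]
force: [-5.8, -2.0, 4.3]
gripper_force: 3.2
tool_pos: [0.5372, -0.3279, 0.0675]
force: [-22.6, -4.1, 16.1]
gripper_force: 11.8
```

View pics/s2c.png

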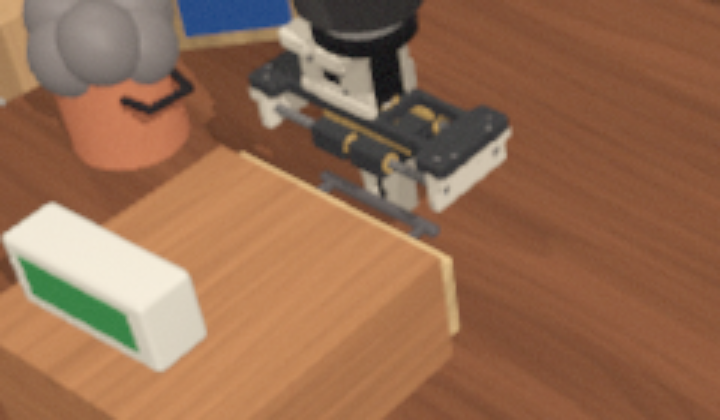

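The drawer is shut: its front lies flush against the chest and the force rose to 22 N.

```bash
python3 -m creep '[{"grip":1,"delta_pos":[0.3,0,0],"rotation":[0,0,0]},{"grip":1,"delta_pos":[0.6,0,-0.1],"rotation":[0,0,0]},{"grip":0,"delta_pos":[0.6,0,-0.6],"rotation":[0,0,0]},{"grip":0,"delta_pos":[0.6,0,-1],"rotation":[0,0,0]},{"grip":0,"delta_pos":[0.6,0,-1],"rotation":[0,0,0]}]'
python3 plan.py .4955,.2275,.20,-194 
```

```text
clock: 18.8
tool_pos: [0.4857, -0.333, 0.1745]
orientation: [-179.7, 0.6, -176.5]
force: [0.8, -0.1, -0.3]
opening: 0.0189
gripper_force: 0.0
at [ 0.4857 -0.333   0.1745] [-179.7    0.6 -176.5] open 0.0189 t 18.8
  d [-0.07, 0.93, -0.04] rz 0.03 rows 2
  d [-0.03, 0.93, -0.04] rz 0.03 rows 2
  d [0.01, 0.94, -0.04] rz 0.03 rows 2
  d [0.06, 0.93, -0.05] rz 0.03 rows 2
  d [0.1, 0.93, -0.04] rz 0.03 rows 2
  d [0.15, 0.92, -0.05] rz 0.03 rows 2
 -> [0.495 0.227 0.2  ] -192.7
```

```bash
python3 -m creep '[{"grip":0,"delta_pos":[-0.07,0.93,-0.04],"rotation":[0,0,0.03]},{"grip":0,"delta_pos":[-0.07,0.93,-0.04],"rotation":[0,0,0.03]}]' >/dev/null
python3 -m creep '[{"grip":0,"delta_pos":[-0.03,0.93,-0.04],"rotation":[0,0,0.03]},{"grip":0,"delta_pos":[-0.03,0.93,-0.04],"rotation":[0,0,0.03]}]' >/dev/null
python3 -m creep '[{"grip":0,"delta_pos":[0.01,0.94,-0.04],"rotation":[0,0,0.03]},{"grip":0,"delta_pos":[0.01,0.94,-0.04],"rotation":[0,0,0.03]}]' >/dev/null
python3 -m creep '[{"grip":0,"delta_pos":[0.06,0.93,-0.05],"rotation":[0,0,0.03]},{"grip":0,"delta_pos":[0.06,0.93,-0.05],"rotation":[0,0,0.03]}]' >/dev/null
python3 -m creep '[{"grip":0,"delta_pos":[0.1,0.93,-0.04],"rotation":[0,0,0.03]},{"grip":0,"delta_pos":[0.1,0.93,-0.04],"rotation":[0,0,0.03]}]' >/dev/null
python3 -m creep '[{"grip":0,"delta_pos":[0.15,0.92,-0.05],"rotation":[0,0,0.03]},{"grip":0,"delta_pos":[0.15,0.92,-0.05],"rotation":[0,0,0.03]},{"grip":0,"delta_pos":[0.15,0.92,-0.05],"rotation":[0,0,0.03]},{"grip":0,"delta_pos":[0.15,0.92,-0.05],"rotation":[0,0,0.03]}]'
python3 plan.py .4955,.2275,.123,-194
python3 - <<'E'
from h import *
s=snap('scene','s3');print(proj(s,(.4955,.2275,.122)),proj(s,(.5735,.208,.095)))
print(proj(s,(.5255,.2195,.122)),proj(s,(.4655,.2355,.122)))
E
```

```text
clock: 20.2
tool_pos: [0.4921, 0.2301, 0.1935]
orientation: [180.0, 0.0, 167.4]
force: [-0.7, -0.0, 0.6]
opening: 0.0874
gripper_force: 0.0
at [0.4921 0.2301 0.1935] [180.    0.  167.4] open 0.0874 t 20.2
  d [-0.04, -0.02, 0.7] rz 0.02 rows 2
 -> [0.496 0.227 0.123] 165.6
[417.67814228 240.80763586] [384.40718146 271.1756072 ]
[405.98910942 248.60062263] [429.01524655 233.24927711]
```

```bash
python3 -c "
import cv2
a=cv2.imread('pics/scene0.png')[215:325,345:465];cv2.imwrite('pics/s3c.png',cv2.resize(a,(600,550)))"
```

```text
(no output)
```

View pics/s3c.png

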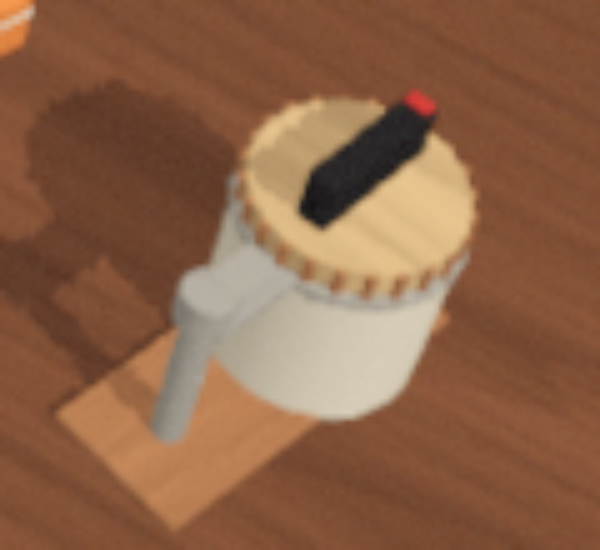

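The bar's ends lie within 3 px of where the top-view estimate projects, with the red end away from the post, so the estimate is confirmed. Descend and grip.

```bash
python3 -m creep '[{"grip":0,"delta_pos":[-0.04,-0.02,0.3],"rotation":[0,0,0.02]},{"grip":0,"delta_pos":[-0.04,-0.02,0.6],"rotation":[0,0,0.02]},{"grip":0,"delta_pos":[-0.04,-0.02,0.7],"rotation":[0,0,0.02]},{"grip":0.7,"delta_pos":[-0.04,-0.02,0.7],"rotation":[0,0,0.02]},{"grip":0.7,"delta_pos":[-0.04,-0.02,0.7],"rotation":[0,0,0.02]}]'
python3 -m creep '[{"grip":0.7,"delta_pos":[0,0,0],"rotation":[0,0,0]},{"grip":1,"delta_pos":[0,0,0],"rotation":[0,0,0]},{"grip":1,"delta_pos":[0,0,0],"rotation":[0,0,0]},{"grip":1,"delta_pos":[0,0,0],"rotation":[0,0,0]},{"grip":1,"delta_pos":[0,0,0],"rotation":[0,0,0]}]'
python3 -m creep '[{"grip":1,"delta_pos":[0,0,0],"rotation":[0,0,0]},{"grip":1,"delta_pos":[0,0,0],"rotation":[0,0,0]},{"grip":1,"delta_pos":[0,0,0],"rotation":[0,0,0]},{"grip":1,"delta_pos":[0,0,0],"rotation":[0,0,0]},{"grip":1,"delta_pos":[0,0,0],"rotation":[0,0,0]}]'
```

```text
clock: 20.75
tool_pos: [0.4963, 0.226, 0.1246]
orientation: [180.0, 0.1, 165.5]
force: [-0.4, 0.1, -0.2]
opening: 0.0766
gripper_force: 0.0
clock: 21.25
tool_pos: [0.4956, 0.2263, 0.1238]
orientation: [180.0, 0.0, 165.5]
force: [0.2, 0.6, -0.2]
opening: 0.0372
gripper_force: 0.0
clock: 21.75
tool_pos: [0.4974, 0.2311, 0.1238]
orientation: [179.5, 0.1, 165.6]
force: [1.3, 18.4, -9.3]
opening: 0.0135
gripper_force: 30.0
```

```bash
python3 -m creep '[{"grip":1,"delta_pos":[0,0.05,0],"rotation":[0,0,0]},{"grip":1,"delta_pos":[0,0.05,0],"rotation":[0,0,0]},{"grip":1,"delta_pos":[0,0.05,0],"rotation":[0,0,0]}]'
python3 -m creep '[{"grip":1,"delta_pos":[0,0,0],"rotation":[0,0,-0.08]},{"grip":1,"delta_pos":[0,0,0],"rotation":[0,0,-0.16]},{"grip":1,"delta_pos":[0,0,0],"rotation":[0,0,-0.24]},{"grip":1,"delta_pos":[0,0,0],"rotation":[0,0,-0.32]},{"grip":1,"delta_pos":[0,0,0],"rotation":[0,0,-0.4]}]'
python3 -m creep '[{"grip":1,"delta_pos":[0,0,0],"rotation":[0,0,0]}]'
python3 -c "
from h import *
o=ctrl.get_obs();print(o['moment'],o['joint_pos'])"
```

```text
clock: 22.05
tool_pos: [0.4974, 0.2317, 0.1237]
orientation: [179.9, 0.0, 165.5]
force: [3.0, 3.9, -3.6]
opening: 0.0138
gripper_force: 30.0
clock: 22.55
tool_pos: [0.4974, 0.2321, 0.1237]
orientation: [179.9, 0.1, -158.2]
force: [1.5, 6.8, -4.2]
opening: 0.0141
gripper_force: 30.0
clock: 22.65
tool_pos: [0.4974, 0.2321, 0.1237]
orientation: [179.9, 0.1, -158.3]
force: [1.4, 6.6, -5.3]
opening: 0.0137
gripper_force: 30.0
[ 2.52855623 -0.72650589  0.1213872 ] [ 4.54410191e+01  1.53532884e+01 -2.48188912e+01 -6.02731299e-02
 -4.96673182e+01 -1.13675930e+02]
```

```bash
python3 -m creep '[{"grip":1,"delta_pos":[0,0,0],"rotation":[0,0,-0.08]},{"grip":1,"delta_pos":[0,0,0],"rotation":[0,0,-0.16]},{"grip":1,"delta_pos":[0,0,0],"rotation":[0,0,-0.24]},{"grip":1,"delta_pos":[0,0,0],"rotation":[0,0,-0.32]},{"grip":1,"delta_pos":[0,0,0],"rotation":[0,0,-0.4]}]'
python3 -m creep '[{"grip":1,"delta_pos":[0,0,0],"rotation":[0,0,-0.08]},{"grip":1,"delta_pos":[0,0,0],"rotation":[0,0,-0.16]},{"grip":1,"delta_pos":[0,0,0],"rotation":[0,0,-0.24]},{"grip":1,"delta_pos":[0,0,0],"rotation":[0,0,-0.32]},{"grip":1,"delta_pos":[0,0,0],"rotation":[0,0,-0.4]}]'
python3 -m creep '[{"grip":1,"delta_pos":[0,0,0],"rotation":[0,0,-0.08]},{"grip":1,"delta_pos":[0,0,0],"rotation":[0,0,-0.16]},{"grip":1,"delta_pos":[0,0,0],"rotation":[0,0,-0.24]},{"grip":1,"delta_pos":[0,0,0],"rotation":[0,0,-0.32]},{"grip":1,"delta_pos":[0,0,0],"rotation":[0,0,-0.36]}]'
python3 -m creep '[{"grip":1,"delta_pos":[0,0,0],"rotation":[0,0,0]},{"grip":1,"delta_pos":[0,0,0],"rotation":[0,0,0]},{"grip":1,"delta_pos":[0,0,0],"rotation":[0,0,0]}]'
```

```text
clock: 23.15
tool_pos: [0.4971, 0.2325, 0.1237]
orientation: [180.0, 0.2, -122.3]
force: [-0.8, 9.5, -3.3]
opening: 0.0138
gripper_force: 30.0
clock: 23.65
tool_pos: [0.4966, 0.2326, 0.1236]
orientation: [-180.0, 0.2, -86.3]
force: [-3.8, 10.9, -0.6]
opening: 0.0139
gripper_force: 30.0
clock: 24.15
tool_pos: [0.4962, 0.2324, 0.1236]
orientation: [-179.9, 0.1, -53.9]
force: [-6.3, 10.4, 1.5]
opening: 0.0138
gripper_force: 30.0
clock: 24.45
tool_pos: [0.4962, 0.2324, 0.1236]
orientation: [-179.9, 0.1, -54.1]
force: [-4.8, 9.1, 0.0]
opening: 0.0138
gripper_force: 30.0
```

```bash
cat > arc.py <<'E'
# rows for turning about the pivot: arc.py px py sign(+1 clockwise) nrows
from h import *
px,py,sg,n=map(float,sys.argv[1:5]); o=ctrl.get_obs(); C=o['tool_pos'][:2]; a=np.radians(o['orientation'][2]); P=np.array([px,py])
if len(sys.argv)>5: C=np.array([float(sys.argv[5]),float(sys.argv[6])])
print('r',np.linalg.norm(C-P))
for i in range(1,int(n)+1):
    th=-sg*np.radians(8.1*i); R=np.array([[np.cos(th),-np.sin(th)],[np.sin(th),np.cos(th)]])
    e=P+R@(C-P)-C
    print(np.round(10*np.array([e[0]*np.cos(a)+e[1]*np.sin(a),e[0]*np.sin(a)-e[1]*np.cos(a)]),2).tolist(),round(sg*.09*i,2))
E
python3 arc.py .573 .209 1 4
```

```text
r 0.08033066931368514
[-0.06, -0.1] 0.09
[-0.11, -0.2] 0.18
[-0.14, -0.31] 0.27
[-0.16, -0.42] 0.36
```

```bash
python3 -m creep '[{"grip":1,"delta_pos":[-0.06,-0.1,0],"rotation":[0,0,0.09]},{"grip":1,"delta_pos":[-0.11,-0.2,0],"rotation":[0,0,0.18]},{"grip":1,"delta_pos":[-0.14,-0.31,0],"rotation":[0,0,0.27]},{"grip":1,"delta_pos":[-0.16,-0.42,0],"rotation":[0,0,0.36]},{"grip":1,"delta_pos":[-0.16,-0.42,0],"rotation":[0,0,0.36]}]'
python3 arc.py .573 .209 1 4
```

```text
clock: 24.95
tool_pos: [0.5198, 0.2715, 0.1236]
orientation: [179.9, 0.2, -86.8]
force: [-14.9, 14.1, 6.9]
opening: 0.0137
gripper_force: 30.0
r 0.08202022293258193
[-0.06, -0.1] 0.09
[-0.11, -0.2] 0.18
[-0.15, -0.31] 0.27
[-0.16, -0.43] 0.36
```

```bash
python3 arc.py .5737 .2123 1 4
```

```text
r 0.08000540030345654
[-0.06, -0.09] 0.09
[-0.12, -0.19] 0.18
[-0.15, -0.3] 0.27
[-0.17, -0.41] 0.36
```

```bash
python3 -m creep '[{"grip":1,"delta_pos":[-0.09,-0.06,0],"rotation":[0,0,0.09]},{"grip":1,"delta_pos":[-0.15,-0.16,0],"rotation":[0,0,0.18]},{"grip":1,"delta_pos":[-0.18,-0.27,0],"rotation":[0,0,0.27]},{"grip":1,"delta_pos":[-0.2,-0.38,0],"rotation":[0,0,0.36]},{"grip":1,"delta_pos":[-0.2,-0.38,0],"rotation":[0,0,0.36]}]'
python3 arc.py .5737 .2123 1 4
```

```text
clock: 25.45
tool_pos: [0.5588, 0.2917, 0.1236]
orientation: [180.0, 0.1, -119.2]
force: [-0.7, 4.5, 1.2]
opening: 0.0142
gripper_force: 30.0
r 0.08076528440399894
[-0.07, -0.09] 0.09
[-0.12, -0.19] 0.18
[-0.16, -0.3] 0.27
[-0.18, -0.41] 0.36
```

```bash
python3 -m creep '[{"grip":1,"delta_pos":[-0.07,-0.09,0],"rotation":[0,0,0.09]},{"grip":1,"delta_pos":[-0.12,-0.19,0],"rotation":[0,0,0.18]},{"grip":1,"delta_pos":[-0.16,-0.3,0],"rotation":[0,0,0.27]},{"grip":1,"delta_pos":[-0.16,-0.34,0],"rotation":[0,0,0.3]},{"grip":1,"delta_pos":[-0.16,-0.34,0],"rotation":[0,0,0.3]}]'
python3 -m creep '[{"grip":0.5,"delta_pos":[0,0,0],"rotation":[0,0,0]},{"grip":0.5,"delta_pos":[0,0,0],"rotation":[0,0,0]},{"grip":0.5,"delta_pos":[0,0,0],"rotation":[0,0,0]},{"grip":0.5,"delta_pos":[0,0,0],"rotation":[0,0,0]},{"grip":0.5,"delta_pos":[0,0,0],"rotation":[0,0,0]}]'
python3 -m creep '[{"grip":0.5,"delta_pos":[0,0,-0.3],"rotation":[0,0,0]},{"grip":0.5,"delta_pos":[0,0,-0.7],"rotation":[0,0,0]},{"grip":0.5,"delta_pos":[0,0,-0.7],"rotation":[0,0,0]}]'
python3 chk.py b1 ; python3 plan.py .442,.045,.1,-192
```

```text
clock: 25.95
tool_pos: [0.5968, 0.2898, 0.1237]
orientation: [179.9, 0.2, -146.1]
force: [1.7, 8.9, -2.6]
opening: 0.0139
gripper_force: 30.0
clock: 26.45
tool_pos: [0.5956, 0.2881, 0.1235]
orientation: [-180.0, -0.0, -145.9]
force: [-1.5, 0.1, 0.4]
opening: 0.0431
gripper_force: 0.0
clock: 26.75
tool_pos: [0.5983, 0.2898, 0.1998]
orientation: [-180.0, 0.5, -145.8]
force: [0.4, 0.7, 0.2]
opening: 0.044
gripper_force: 0.0
orange 55 [244. 238.] [0.5189 0.0404] [array([518.5,  39.4]), array([20.6, 18.4]), np.float64(52.6)]
at [0.5971 0.2893 0.197 ] [ 180.     0.3 -145.9] open 0.0439 t 26.8
  d [0.66, -0.29, 0.24] rz 0.13 rows 2
  d [0.59, -0.42, 0.24] rz 0.13 rows 2
  d [0.5, -0.53, 0.25] rz 0.13 rows 2
  d [0.38, -0.61, 0.24] rz 0.13 rows 2
 -> [0.442 0.045 0.1  ] -192.7
```

```bash
python3 plan.py .50,.14,.17,-102 
sed -i 's/\[k\],25)/[k],10)/' chk.py
```

```text
at [0.5971 0.2893 0.197 ] [ 180.     0.3 -145.9] open 0.0439 t 26.8
  d [0.82, -0.35, 0.14] rz -0.24 rows 3
  d [0.89, -0.02, 0.13] rz -0.24 rows 3
 -> [0.5  0.14 0.17] -102.7
```

```bash
python3 -m creep '[{"grip":0.3,"delta_pos":[0.82,-0.35,0.14],"rotation":[0,0,-0.24]},{"grip":0.3,"delta_pos":[0.82,-0.35,0.14],"rotation":[0,0,-0.24]},{"grip":0.3,"delta_pos":[0.82,-0.35,0.14],"rotation":[0,0,-0.24]},{"grip":0.3,"delta_pos":[0.82,-0.35,0.14],"rotation":[0,0,-0.24]}]' >/dev/null
python3 -m creep '[{"grip":0.3,"delta_pos":[0.89,-0.02,0.13],"rotation":[0,0,-0.24]},{"grip":0.3,"delta_pos":[0.89,-0.02,0.13],"rotation":[0,0,-0.24]},{"grip":0.3,"delta_pos":[0.89,-0.02,0.13],"rotation":[0,0,-0.24]},{"grip":0.3,"delta_pos":[0.89,-0.02,0.13],"rotation":[0,0,-0.24]}]' >/dev/null
python3 chk.py b2; python3 plan.py .442,.045,.11,-102 .442,.045,.034,-102
python3 - <<'E'
from meas import *
s=snap('scene','b2s')
for c,a,r,p in blobs(s,masks(s)['orange'],10): print(c.round(),a,ray(s,c,.02)[:2].round(3))
E
```

```text
white 117 [201. 218.] [0.5719 0.1494] [array([573.5, 149.2]), array([64.1, 26.8]), np.float64(36.5)]
at [0.4996 0.1393 0.1667] [-180.     0.  -102.9] open 0.061 t 27.6
  d [0.52, 0.18, 0.28] rz -0.01 rows 2
  d [0.53, 0.18, 0.29] rz -0.01 rows 2
 -> [0.442 0.045 0.11 ] -101.1
  d [-0.0, -0.0, 0.76] rz 0.01 rows 2
 -> [0.442 0.045 0.034] -102.0
```

View pics/b2s.png

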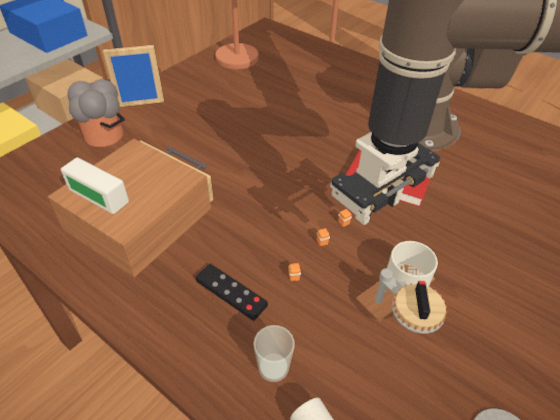

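The plate stands clear, the canister mouth is open at (412,260), and the three cases are at their starting pixels. The drawer is shut.

```bash
python3 -m creep '[{"grip":0.3,"delta_pos":[0.52,0.18,0.28],"rotation":[0,0,-0.01]},{"grip":0.3,"delta_pos":[0.52,0.18,0.28],"rotation":[0,0,-0.01]},{"grip":0.3,"delta_pos":[0.52,0.18,0.28],"rotation":[0,0,-0.01]}]' >/dev/null
python3 -m creep '[{"grip":0.3,"delta_pos":[0.53,0.18,0.29],"rotation":[0,0,0]},{"grip":0.3,"delta_pos":[0.53,0.18,0.29],"rotation":[0,0,0]},{"grip":0.3,"delta_pos":[0.53,0.18,0.29],"rotation":[0,0,0]},{"grip":0.3,"delta_pos":[0.53,0.18,0.29],"rotation":[0,0,0]}]' >/dev/null
python3 plan.py .442,.045,.034,-102
python3 - <<'E'
from h import *
s=np.load('pics/b2s.npz'); print(proj(s,(.4963,.2324,.076)))
h=cv2.cvtColor(s['color'],cv2.COLOR_RGB2HSV)
for c in[(345,217),(323,237),(295,272)]:
    print(h[c[1]+3,c[0]-1], ray(s,(c[0],c[1]),.017)[:2].round(4))
E
```

```text
at [0.443  0.0448 0.1102] [-179.9    0.  -101.8] open 0.0612 t 28.4
  d [0.0, 0.01, 0.76] rz 0.0 rows 2
 -> [0.442 0.045 0.034] -101.8
[414.24852239 257.99584201]
[ 15  74 222] [0.4393 0.0489]
[ 13 111 228] [0.5178 0.0442]
[ 13 109 227] [0.6281 0.0528]
```

```bash
python3 -m creep '[{"grip":0.3,"delta_pos":[-0.03,0.01,0.35],"rotation":[0,0,0]},{"grip":0.3,"delta_pos":[-0.03,0.01,0.65],"rotation":[0,0,0]},{"grip":0.3,"delta_pos":[-0.03,0.01,0.76],"rotation":[0,0,0]},{"grip":1,"delta_pos":[-0.03,0.01,0.76],"rotation":[0,0,0]},{"grip":1,"delta_pos":[-0.03,0.01,0.76],"rotation":[0,0,0]}]'
python3 -m creep '[{"grip":1,"delta_pos":[0,0,0],"rotation":[0,0,0]},{"grip":1,"delta_pos":[0,0,0],"rotation":[0,0,0]},{"grip":1,"delta_pos":[0,0,0],"rotation":[0,0,0]},{"grip":1,"delta_pos":[0,0,0],"rotation":[0,0,0]},{"grip":1,"delta_pos":[0,0,0],"rotation":[0,0,0]}]'
python3 -m creep '[{"grip":1,"delta_pos":[0,0,-0.2],"rotation":[0,0,0]},{"grip":1,"delta_pos":[0,0,-0.5],"rotation":[0,0,0]},{"grip":1,"delta_pos":[0,0,-0.9],"rotation":[0,0,0]},{"grip":1,"delta_pos":[0,0,-1],"rotation":[0,0,0]},{"grip":1,"delta_pos":[0,0,-1],"rotation":[0,0,0]}]'
python3 plan.py .484,.220,.136,-102 .484,.220,.107,-102
```

```text
clock: 28.9
tool_pos: [0.4424, 0.0481, 0.0341]
orientation: [-180.0, 0.0, -101.8]
force: [0.4, 0.6, 0.1]
opening: 0.0506
gripper_force: 0.0
clock: 29.4
tool_pos: [0.4414, 0.0472, 0.0341]
orientation: [-180.0, 0.0, -101.8]
force: [-0.9, -0.4, 6.7]
opening: 0.0204
gripper_force: 29.3
clock: 29.9
tool_pos: [0.4421, 0.0476, 0.1352]
orientation: [-179.8, 0.2, -101.8]
force: [-0.5, 0.3, -0.7]
opening: 0.0204
gripper_force: 29.3
at [0.4421 0.0476 0.1352] [-179.8    0.2 -101.8] open 0.0204 t 29.9
  d [-0.89, -0.03, -0.0] rz 0.0 rows 2
  d [-0.88, -0.03, -0.01] rz 0.0 rows 2
 -> [0.484 0.22  0.136] -101.8
  d [-0.0, 0.0, 0.29] rz 0.0 rows 1
 -> [0.484 0.22  0.107] -101.8
```

```bash
python3 -m creep '[{"grip":1,"delta_pos":[-0.3,-0.01,0],"rotation":[0,0,0]},{"grip":1,"delta_pos":[-0.6,-0.02,0],"rotation":[0,0,0]},{"grip":1,"delta_pos":[-0.89,-0.03,0],"rotation":[0,0,0]},{"grip":1,"delta_pos":[-0.89,-0.03,0],"rotation":[0,0,0]}]' >/dev/null
python3 -m creep '[{"grip":1,"delta_pos":[-0.3,-0.01,0],"rotation":[0,0,0]},{"grip":1,"delta_pos":[-0.6,-0.02,0],"rotation":[0,0,0]},{"grip":1,"delta_pos":[-0.88,-0.03,0],"rotation":[0,0,0]},{"grip":1,"delta_pos":[-0.88,-0.03,0],"rotation":[0,0,0]},{"grip":1,"delta_pos":[-0.88,-0.03,0],"rotation":[0,0,0]}]'
python3 -m creep '[{"grip":1,"delta_pos":[0,0,0.15],"rotation":[0,0,0]},{"grip":1,"delta_pos":[0,0,0.31],"rotation":[0,0,0]},{"grip":1,"delta_pos":[0,0,0.31],"rotation":[0,0,0]}]'
```

```text
clock: 30.8
tool_pos: [0.4823, 0.2186, 0.1318]
orientation: [179.9, -0.1, -101.8]
force: [-0.8, 0.3, -0.5]
opening: 0.0202
gripper_force: 29.3
clock: 31.1
tool_pos: [0.4814, 0.2168, 0.1001]
orientation: [179.8, -0.2, -101.9]
force: [-0.0, 0.1, -0.6]
opening: 0.0203
gripper_force: 29.3
```

```bash
python3 -m creep '[{"grip":1,"delta_pos":[-0.04,-0.02,-0.01],"rotation":[0,0,0]},{"grip":1,"delta_pos":[-0.04,-0.02,-0.01],"rotation":[0,0,0]},{"grip":0.5,"delta_pos":[-0.04,-0.02,-0.01],"rotation":[0,0,0]},{"grip":0.5,"delta_pos":[-0.04,-0.02,-0.01],"rotation":[0,0,0]},{"grip":0.5,"delta_pos":[-0.04,-0.02,-0.01],"rotation":[0,0,0]}]'
python3 -m creep '[{"grip":0.5,"delta_pos":[0,0,-0.4],"rotation":[0,0,0]},{"grip":0.3,"delta_pos":[0,0,-0.6],"rotation":[0,0,0]},{"grip":0.3,"delta_pos":[0,0,-0.6],"rotation":[0,0,0]}]'
python3 plan.py .5175,.042,.12,-121 .5175,.042,.034,-121
python3 - <<'E'
from meas import *
s=snap('scene','b3')
for c,a,r,p in blobs(s,masks(s)['orange'],3): print(c.round(),a)
s=snap('top','b3t')
for c,a,r,p in blobs(s,masks(s)['orange'],3): print('top',c.round(),a,ray(s,c,.034).round(4))
E
```

```text
clock: 31.6
tool_pos: [0.486, 0.2226, 0.1039]
orientation: [-180.0, 0.0, -101.8]
force: [-0.9, -0.3, -0.5]
opening: 0.0389
gripper_force: 0.0
clock: 31.9
tool_pos: [0.4875, 0.2238, 0.167]
orientation: [-179.8, 0.3, -101.8]
force: [-0.2, 0.1, -0.8]
opening: 0.0543
gripper_force: 0.0
at [0.4875 0.2238 0.167 ] [-179.8    0.3 -101.8] open 0.0543 t 31.9
  d [0.86, -0.33, 0.23] rz 0.11 rows 2
  d [0.79, -0.48, 0.24] rz 0.11 rows 2
 -> [0.518 0.042 0.12 ] -121.6
  d [-0.0, 0.0, 0.86] rz -0.01 rows 2
 -> [0.518 0.042 0.034] -120.7
top [243. 192.] 5 [0.6364 0.0423 0.034 ]
top [238. 194.] 4 [0.6333 0.0563 0.034 ]
top [242. 198.] 5 [0.6219 0.0439 0.034 ]
top [244. 239.] 39 [0.5178 0.0411 0.034 ]
top [168. 253.] 19 [0.486  0.2296 0.034 ]
top [173. 254.] 5 [0.4838 0.2162 0.034 ]
top [176. 254.] 5 [0.4836 0.2088 0.034 ]
```

Case in the canister (orange seen there at 168,253). Next, case 2.

```bash
python3 -m creep '[{"grip":0.3,"delta_pos":[0.86,-0.33,0.23],"rotation":[0,0,0.11]},{"grip":0.3,"delta_pos":[0.86,-0.33,0.23],"rotation":[0,0,0.11]},{"grip":0.3,"delta_pos":[0.86,-0.33,0.23],"rotation":[0,0,0.11]}]' >/dev/null
python3 -m creep '[{"grip":0.3,"delta_pos":[0.79,-0.48,0.24],"rotation":[0,0,0.11]},{"grip":0.3,"delta_pos":[0.79,-0.48,0.24],"rotation":[0,0,0.11]},{"grip":0.3,"delta_pos":[0.79,-0.48,0.24],"rotation":[0,0,0.11]},{"grip":0.3,"delta_pos":[0.79,-0.48,0.24],"rotation":[0,0,0.11]}]'
python3 plan.py .5175,.042,.034,-121
```

```text
clock: 32.7
tool_pos: [0.5155, 0.0394, 0.1154]
orientation: [179.9, -0.1, -121.7]
force: [0.9, 1.5, -0.2]
opening: 0.0617
gripper_force: 0.0
at [0.5155 0.0394 0.1154] [ 1.799e+02 -1.000e-01 -1.217e+02] open 0.0617 t 32.7
  d [-0.03, -0.0, 0.81] rz -0.01 rows 2
 -> [0.517 0.042 0.034] -120.8
```

```bash
python3 -m creep '[{"grip":0.3,"delta_pos":[-0.03,0,0.35],"rotation":[0,0,-0.01]},{"grip":0.3,"delta_pos":[-0.03,0,0.65],"rotation":[0,0,-0.01]},{"grip":0.3,"delta_pos":[-0.03,0,0.81],"rotation":[0,0,-0.01]},{"grip":1,"delta_pos":[-0.03,0,0.81],"rotation":[0,0,-0.01]},{"grip":1,"delta_pos":[-0.03,0,0.81],"rotation":[0,0,-0.01]}]'
python3 -m creep '[{"grip":1,"delta_pos":[0,0,0],"rotation":[0,0,0]},{"grip":1,"delta_pos":[0,0,0],"rotation":[0,0,0]},{"grip":1,"delta_pos":[0,0,0],"rotation":[0,0,0]},{"grip":1,"delta_pos":[0,0,0],"rotation":[0,0,0]},{"grip":1,"delta_pos":[0,0,0],"rotation":[0,0,0]}]'
python3 -m creep '[{"grip":1,"delta_pos":[0,0,-0.2],"rotation":[0,0,0]},{"grip":1,"delta_pos":[0,0,-0.5],"rotation":[0,0,0]},{"grip":1,"delta_pos":[0,0,-0.9],"rotation":[0,0,0]},{"grip":1,"delta_pos":[0,0,-1],"rotation":[0,0,0]},{"grip":1,"delta_pos":[0,0,-1],"rotation":[0,0,0]}]'
python3 plan.py .512,.224,.136,-121 .512,.224,.104,-121
```

```text
clock: 33.2
tool_pos: [0.5178, 0.0439, 0.0358]
orientation: [180.0, -0.0, -120.6]
force: [0.4, 0.2, 0.8]
opening: 0.0512
gripper_force: 0.0
clock: 33.7
tool_pos: [0.5179, 0.0432, 0.0362]
orientation: [-180.0, 0.0, -120.7]
force: [-1.3, 1.2, 6.2]
opening: 0.0201
gripper_force: 30.0
clock: 34.2
tool_pos: [0.5187, 0.0434, 0.1375]
orientation: [-179.9, 0.2, -120.7]
force: [-0.3, -0.5, -1.5]
opening: 0.0198
gripper_force: 30.0
at [0.5187 0.0434 0.1375] [-179.9    0.2 -120.7] open 0.0198 t 34.2
  d [-0.76, 0.49, 0.01] rz 0.0 rows 2
  d [-0.76, 0.49, 0.01] rz 0.0 rows 2
 -> [0.512 0.224 0.136] -120.7
  d [0.0, -0.0, 0.32] rz 0.0 rows 1
 -> [0.512 0.224 0.104] -120.7
```

```bash
python3 -m creep '[{"grip":1,"delta_pos":[-0.25,0.16,0],"rotation":[0,0,0]},{"grip":1,"delta_pos":[-0.51,0.33,0],"rotation":[0,0,0]},{"grip":1,"delta_pos":[-0.76,0.49,0],"rotation":[0,0,0]},{"grip":1,"delta_pos":[-0.76,0.49,0],"rotation":[0,0,0]}]' >/dev/null
python3 -m creep '[{"grip":1,"delta_pos":[-0.25,0.16,0],"rotation":[0,0,0]},{"grip":1,"delta_pos":[-0.51,0.33,0],"rotation":[0,0,0]},{"grip":1,"delta_pos":[-0.76,0.49,0],"rotation":[0,0,0]},{"grip":1,"delta_pos":[-0.76,0.49,0],"rotation":[0,0,0]},{"grip":1,"delta_pos":[-0.76,0.49,0],"rotation":[0,0,0]}]'
python3 plan.py .512,.224,.104,-121
```

```text
clock: 35.1
tool_pos: [0.5102, 0.2235, 0.1341]
orientation: [179.9, -0.1, -120.7]
force: [-1.2, -0.6, -0.5]
opening: 0.0197
gripper_force: 30.0
at [0.5102 0.2235 0.1341] [ 1.799e+02 -1.000e-01 -1.207e+02] open 0.0197 t 35.1
  d [-0.01, -0.01, 0.3] rz 0.0 rows 1
 -> [0.512 0.224 0.104] -120.7
```

```bash
python3 -m creep '[{"grip":1,"delta_pos":[-0.01,-0.01,0.15],"rotation":[0,0,0]},{"grip":1,"delta_pos":[-0.01,-0.01,0.3],"rotation":[0,0,0]},{"grip":1,"delta_pos":[-0.01,-0.01,0.3],"rotation":[0,0,0]}]'
python3 -m creep '[{"grip":0.55,"delta_pos":[0,0,0],"rotation":[0,0,0]},{"grip":0.55,"delta_pos":[0,0,0],"rotation":[0,0,0]},{"grip":0.55,"delta_pos":[0,0,0],"rotation":[0,0,0]},{"grip":0.55,"delta_pos":[0,0,0],"rotation":[0,0,0]}]'
python3 -m creep '[{"grip":0.55,"delta_pos":[0,0,-0.4],"rotation":[0,0,0]},{"grip":0.3,"delta_pos":[0,0,-0.6],"rotation":[0,0,0]},{"grip":0.3,"delta_pos":[0,0,-0.6],"rotation":[0,0,0]}]'
python3 plan.py .6285,.0475,.12,-131
python3 - <<'E'
from meas import *
s=snap('top','b4t')
for c,a,r,p in blobs(s,masks(s)['orange'],3): print('top',c.round(),a,ray(s,c,.034).round(4))
E
```

```text
clock: 35.4
tool_pos: [0.5109, 0.2219, 0.1031]
orientation: [179.9, -0.3, -120.8]
force: [1.1, -0.1, -0.5]
opening: 0.0197
gripper_force: 30.0
clock: 35.8
tool_pos: [0.5126, 0.2242, 0.1062]
orientation: [-180.0, 0.1, -120.7]
force: [-0.4, -0.1, 0.7]
opening: 0.0389
gripper_force: 0.0
clock: 36.1
tool_pos: [0.514, 0.2253, 0.1693]
orientation: [-179.9, 0.3, -120.7]
force: [0.7, 0.1, 0.5]
opening: 0.0501
gripper_force: 0.0
at [0.514  0.2253 0.1693] [-179.9    0.3 -120.7] open 0.0501 t 36.1
  d [0.32, -0.63, 0.16] rz 0.04 rows 2
  d [0.27, -0.65, 0.17] rz 0.04 rows 2
  d [0.23, -0.66, 0.16] rz 0.04 rows 2
 -> [0.628 0.048 0.12 ] -131.5
top [243. 192.] 5 [0.6364 0.0423 0.034 ]
top [238. 194.] 4 [0.6333 0.0563 0.034 ]
top [242. 198.] 5 [0.6219 0.0439 0.034 ]
top [169. 242.] 23 [0.5138 0.2257 0.034 ]
top [174. 245.] 7 [0.507  0.2146 0.034 ]
top [178. 244.] 5 [0.5093 0.2054 0.034 ]
top [169. 253.] 25 [0.4858 0.2264 0.034 ]
top [176. 254.] 5 [0.4836 0.2088 0.034 ]
```

```bash
python3 -m creep '[{"grip":0.3,"delta_pos":[0.32,-0.63,0.1],"rotation":[0,0,0.04]},{"grip":0.3,"delta_pos":[0.32,-0.63,0.1],"rotation":[0,0,0.04]},{"grip":0.3,"delta_pos":[0.32,-0.63,0.1],"rotation":[0,0,0.04]}]' >/dev/null
python3 -m creep '[{"grip":0.3,"delta_pos":[0.27,-0.65,0.19],"rotation":[0,0,0.04]},{"grip":0.3,"delta_pos":[0.27,-0.65,0.19],"rotation":[0,0,0.04]},{"grip":0.3,"delta_pos":[0.27,-0.65,0.19],"rotation":[0,0,0.04]}]' >/dev/null
python3 -m creep '[{"grip":0.3,"delta_pos":[0.23,-0.66,0.19],"rotation":[0,0,0.04]},{"grip":0.3,"delta_pos":[0.23,-0.66,0.19],"rotation":[0,0,0.04]},{"grip":0.3,"delta_pos":[0.23,-0.66,0.19],"rotation":[0,0,0.04]},{"grip":0.3,"delta_pos":[0.23,-0.66,0.19],"rotation":[0,0,0.04]}]'
python3 plan.py .6285,.0485,.035,-131
python3 - <<'E'
from meas import *
s=snap('scene','b5')
for c,a,r,p in blobs(s,masks(s)['orange'],2): print(c.round(),a)
h=cv2.cvtColor(s['color'],cv2.COLOR_RGB2HSV).astype(int)
m=(h[...,0]<20)&(h[...,1]>190)&(h[...,2]>140)
for c,a,r,p in blobs(s,m,10):
    if 250<c[0]<360 and 200<c[1]<300: print(c,a)
E
```

```text
clock: 37.15
tool_pos: [0.6261, 0.047, 0.1169]
orientation: [180.0, -0.1, -131.5]
force: [0.3, 0.9, 0.5]
opening: 0.0613
gripper_force: 0.0
at [0.6261 0.047  0.1169] [ 1.800e+02 -1.000e-01 -1.315e+02] open 0.0613 t 37.1
  d [-0.03, -0.01, 0.82] rz -0.01 rows 2
 -> [0.629 0.049 0.035] -130.6
```

```bash
python3 -m creep '[{"grip":0.3,"delta_pos":[-0.03,-0.01,0.35],"rotation":[0,0,0]},{"grip":0.3,"delta_pos":[-0.03,-0.01,0.65],"rotation":[0,0,0]},{"grip":0.3,"delta_pos":[-0.03,-0.01,0.82],"rotation":[0,0,0]},{"grip":1,"delta_pos":[-0.03,-0.01,0.82],"rotation":[0,0,0]},{"grip":1,"delta_pos":[-0.03,-0.01,0.82],"rotation":[0,0,0]}]'
python3 -m creep '[{"grip":1,"delta_pos":[0,0,0],"rotation":[0,0,0]},{"grip":1,"delta_pos":[0,0,0],"rotation":[0,0,0]},{"grip":1,"delta_pos":[0,0,0],"rotation":[0,0,0]},{"grip":1,"delta_pos":[0,0,0],"rotation":[0,0,0]},{"grip":1,"delta_pos":[0,0,0],"rotation":[0,0,0]}]'
python3 -m creep '[{"grip":1,"delta_pos":[0,0,-0.2],"rotation":[0,0,0]},{"grip":1,"delta_pos":[0,0,-0.5],"rotation":[0,0,0]},{"grip":1,"delta_pos":[0,0,-0.9],"rotation":[0,0,0]},{"grip":1,"delta_pos":[0,0,-1],"rotation":[0,0,0]},{"grip":1,"delta_pos":[0,0,-1],"rotation":[0,0,0]}]'
python3 plan.py .53,.15,.15,-131 .497,.249,.15,-131
```

```text
clock: 37.7
tool_pos: [0.6294, 0.0494, 0.0363]
orientation: [-180.0, 0.0, -131.4]
force: [-0.3, 0.0, 0.3]
opening: 0.0507
gripper_force: 0.0
clock: 38.2
tool_pos: [0.6296, 0.0485, 0.0363]
orientation: [-180.0, 0.0, -131.5]
force: [-1.7, 0.2, 4.8]
opening: 0.0196
gripper_force: 30.0
clock: 38.7
tool_pos: [0.6305, 0.0487, 0.1379]
orientation: [-179.9, 0.2, -131.5]
force: [-0.4, -0.2, -0.9]
opening: 0.0197
gripper_force: 30.0
at [0.6305 0.0487 0.1379] [-179.9    0.2 -131.5] open 0.0197 t 38.7
  d [-0.05, 0.71, -0.06] rz -0.0 rows 2
  d [-0.04, 0.71, -0.06] rz -0.0 rows 2
 -> [0.53 0.15 0.15] -131.5
  d [-0.26, 0.45, -0.0] rz -0.0 rows 2
  d [-0.27, 0.46, -0.0] rz -0.0 rows 2
 -> [0.497 0.25  0.15 ] -131.5
```

```bash
python3 -m creep '[{"grip":1,"delta_pos":[-0.02,0.24,-0.02],"rotation":[0,0,0]},{"grip":1,"delta_pos":[-0.03,0.48,-0.04],"rotation":[0,0,0]},{"grip":1,"delta_pos":[-0.05,0.71,-0.06],"rotation":[0,0,0]},{"grip":1,"delta_pos":[-0.05,0.71,-0.06],"rotation":[0,0,0]}]' >/dev/null
python3 -m creep '[{"grip":1,"delta_pos":[-0.02,0.24,-0.02],"rotation":[0,0,0]},{"grip":1,"delta_pos":[-0.03,0.48,-0.04],"rotation":[0,0,0]},{"grip":1,"delta_pos":[-0.04,0.71,-0.06],"rotation":[0,0,0]},{"grip":1,"delta_pos":[-0.04,0.71,-0.06],"rotation":[0,0,0]}]' >/dev/null
python3 -m creep '[{"grip":1,"delta_pos":[-0.13,0.22,0],"rotation":[0,0,0]},{"grip":1,"delta_pos":[-0.26,0.45,0],"rotation":[0,0,0]},{"grip":1,"delta_pos":[-0.4,0.68,0],"rotation":[0,0,0]},{"grip":1,"delta_pos":[-0.53,0.91,0],"rotation":[0,0,0]},{"grip":1,"delta_pos":[-0.53,0.91,0],"rotation":[0,0,0]}]'
python3 plan.py .497,.25,.103,-131
```

```text
clock: 40.0
tool_pos: [0.4957, 0.251, 0.1465]
orientation: [180.0, -0.0, -131.4]
force: [0.4, -0.2, -0.7]
opening: 0.02
gripper_force: 30.0
at [0.4957 0.251  0.1465] [ 180.    -0.  -131.4] open 0.02 t 40.0
  d [-0.0, -0.02, 0.44] rz -0.0 rows 1
 -> [0.497 0.25  0.103] -131.4
```

```bash
python3 -m creep '[{"grip":1,"delta_pos":[0,-0.02,0.2],"rotation":[0,0,0]},{"grip":1,"delta_pos":[0,-0.02,0.43],"rotation":[0,0,0]},{"grip":1,"delta_pos":[0,-0.02,0.43],"rotation":[0,0,0]}]'
python3 -m creep '[{"grip":0.55,"delta_pos":[0,0,0],"rotation":[0,0,0]},{"grip":0.55,"delta_pos":[0,0,0],"rotation":[0,0,0]},{"grip":0.55,"delta_pos":[0,0,0],"rotation":[0,0,0]},{"grip":0.55,"delta_pos":[0,0,0],"rotation":[0,0,0]}]'
python3 -m creep '[{"grip":0.55,"delta_pos":[0,0,-0.4],"rotation":[0,0,0]},{"grip":0.3,"delta_pos":[0,0,-0.9],"rotation":[0,0,0]},{"grip":0.3,"delta_pos":[0,0,-1],"rotation":[0,0,0]}]'
python3 - <<'E'
from meas import *
s=snap('top','b6t'); c=s['color']
t=snap('scene','b6s')
a=cv2.resize(c[180:280,130:270,::-1],(560,400)); b=cv2.resize(t['color'][190:330,260:460,::-1],(572,400))
cv2.imwrite('pics/b6.png',cv2.resize(np.hstack([a,b]),(800,283)))
E
python3 plan.py .5956,.2881,.20,-146
```

```text
clock: 40.3
tool_pos: [0.496, 0.2456, 0.101]
orientation: [179.9, -0.4, -131.6]
force: [-0.8, -0.4, -0.5]
opening: 0.0197
gripper_force: 30.0
clock: 40.7
tool_pos: [0.4978, 0.2481, 0.1054]
orientation: [-180.0, 0.1, -131.5]
force: [-1.3, 0.0, -0.3]
opening: 0.0388
gripper_force: 0.0
clock: 41.0
tool_pos: [0.4999, 0.2495, 0.211]
orientation: [-179.9, 0.5, -131.4]
force: [0.4, -0.0, 1.1]
opening: 0.0501
gripper_force: 0.0
at [0.4985 0.2489 0.2079] [-180.     0.4 -131.5] open 0.0575 t 41.1
  d [-0.47, -0.23, 0.04] rz 0.08 rows 2
  d [-0.49, -0.18, 0.04] rz 0.08 rows 2
 -> [0.596 0.288 0.2  ] -145.9
```

View pics/b6.png

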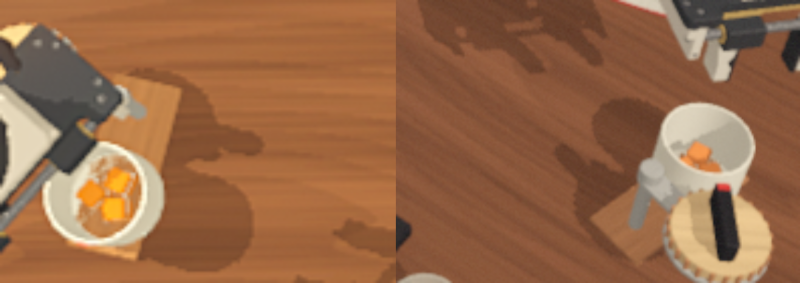

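All three cases are in the canister (left half, 115,190), well below the rim, and nothing orange is left on the table. Back to the bar.

```bash
python3 -m creep '[{"grip":0.3,"delta_pos":[-0.47,-0.23,0.04],"rotation":[0,0,0.08]},{"grip":0.3,"delta_pos":[-0.47,-0.23,0.04],"rotation":[0,0,0.08]},{"grip":0.3,"delta_pos":[-0.47,-0.23,0.04],"rotation":[0,0,0.08]}]' >/dev/null
python3 -m creep '[{"grip":0.3,"delta_pos":[-0.49,-0.18,0.04],"rotation":[0,0,0.08]},{"grip":0.3,"delta_pos":[-0.49,-0.18,0.04],"rotation":[0,0,0.08]},{"grip":0.3,"delta_pos":[-0.49,-0.18,0.04],"rotation":[0,0,0.08]},{"grip":0.3,"delta_pos":[-0.49,-0.18,0.04],"rotation":[0,0,0.08]}]'
python3 plan.py .5960,.2885,.123,-146
python3 - <<'E'
from meas import *
s=snap('scene','b7')
m=masks(s);h=cv2.cvtColor(s['color'],cv2.COLOR_RGB2HSV)
for c,a,r,p in blobs(s,m['black']|m['red'],40):
    if 390<c[0]<450 and 250<c[1]<330: print(c.round(1),a,r)
print(proj(s,(.596,.2885,.122)),proj(s,(.596,.2885,.109)))
E
```

```text
clock: 41.8
tool_pos: [0.5936, 0.2862, 0.1964]
orientation: [180.0, -0.0, -145.8]
force: [-0.2, 0.3, -0.4]
opening: 0.0614
gripper_force: 0.0
at [0.5936 0.2862 0.1964] [ 180.    -0.  -145.8] open 0.0614 t 41.8
  d [-0.03, 0.01, 0.73] rz 0.0 rows 2
 -> [0.595 0.289 0.123] -145.8
[420.5 301.8] 203 ((421.61932373046875, 300.04913330078125), (36.471832275390625, 9.341907501220703), 82.64761352539062)
[423.32841591 294.93660349] [421.47803451 299.29828144]
```

Bar where it was left. Grip it.

```bash
python3 -m creep '[{"grip":0.3,"delta_pos":[-0.03,0.01,0.3],"rotation":[0,0,0]},{"grip":0.3,"delta_pos":[-0.03,0.01,0.6],"rotation":[0,0,0]},{"grip":0.3,"delta_pos":[-0.03,0.01,0.73],"rotation":[0,0,0]},{"grip":0.6,"delta_pos":[-0.03,0.01,0.73],"rotation":[0,0,0]},{"grip":0.6,"delta_pos":[-0.03,0.01,0.73],"rotation":[0,0,0]}]'
python3 -m creep '[{"grip":1,"delta_pos":[0,0,0],"rotation":[0,0,0]},{"grip":1,"delta_pos":[0,0,0],"rotation":[0,0,0]},{"grip":1,"delta_pos":[0,0,0],"rotation":[0,0,0]},{"grip":1,"delta_pos":[0,0,0],"rotation":[0,0,0]},{"grip":1,"delta_pos":[0,0,0],"rotation":[0,0,0]}]' >/dev/null
python3 -m creep '[{"grip":1,"delta_pos":[0,0,0],"rotation":[0,0,0]},{"grip":1,"delta_pos":[0,0,0],"rotation":[0,0,0]},{"grip":1,"delta_pos":[0,0,0],"rotation":[0,0,0]}]'
python3 arc.py .5737 .2123 -1 4
```

```text
clock: 42.35
tool_pos: [0.5968, 0.2894, 0.125]
orientation: [-180.0, 0.1, -145.9]
force: [0.1, 0.3, 0.4]
opening: 0.0505
gripper_force: 0.0
clock: 43.15
tool_pos: [0.5966, 0.2896, 0.1239]
orientation: [180.0, 0.0, -145.9]
force: [-0.9, 2.2, 2.6]
opening: 0.0137
gripper_force: 30.0
r 0.080577349976774
[0.08, 0.08] -0.09
[0.17, 0.15] -0.18
[0.27, 0.21] -0.27
[0.37, 0.25] -0.36
```

```bash
python3 -m creep '[{"grip":1,"delta_pos":[0.08,0.08,0],"rotation":[0,0,-0.09]},{"grip":1,"delta_pos":[0.17,0.15,0],"rotation":[0,0,-0.18]},{"grip":1,"delta_pos":[0.27,0.21,0],"rotation":[0,0,-0.27]},{"grip":1,"delta_pos":[0.37,0.25,0],"rotation":[0,0,-0.36]},{"grip":1,"delta_pos":[0.37,0.25,0],"rotation":[0,0,-0.36]}]'
python3 arc.py .5737 .2123 -1 4
```

```text
clock: 43.65
tool_pos: [0.5512, 0.2893, 0.1239]
orientation: [-180.0, 0.0, -113.3]
force: [-0.3, 2.2, -0.3]
opening: 0.0139
gripper_force: 30.0
r 0.08025868201712595
[0.08, 0.08] -0.09
[0.17, 0.15] -0.18
[0.27, 0.21] -0.27
[0.37, 0.25] -0.36
```

```bash
python3 -m creep '[{"grip":1,"delta_pos":[0.08,0.08,0],"rotation":[0,0,-0.09]},{"grip":1,"delta_pos":[0.17,0.15,0],"rotation":[0,0,-0.18]},{"grip":1,"delta_pos":[0.27,0.21,0],"rotation":[0,0,-0.27]},{"grip":1,"delta_pos":[0.37,0.25,0],"rotation":[0,0,-0.36]},{"grip":1,"delta_pos":[0.37,0.25,0],"rotation":[0,0,-0.36]}]'
python3 arc.py .5737 .2123 -1 4
```

```text
clock: 44.15
tool_pos: [0.5136, 0.265, 0.1238]
orientation: [180.0, 0.0, -81.2]
force: [-3.2, 2.9, 1.8]
opening: 0.0138
gripper_force: 30.0
r 0.07989702584197753
[0.08, 0.08] -0.09
[0.17, 0.15] -0.18
[0.27, 0.21] -0.27
[0.37, 0.25] -0.36
```

```bash
python3 -m creep '[{"grip":1,"delta_pos":[0.08,0.08,0],"rotation":[0,0,-0.09]},{"grip":1,"delta_pos":[0.17,0.15,0],"rotation":[0,0,-0.18]},{"grip":1,"delta_pos":[0.27,0.21,0],"rotation":[0,0,-0.27]},{"grip":1,"delta_pos":[0.31,0.23,0],"rotation":[0,0,-0.31]},{"grip":1,"delta_pos":[0.31,0.23,0],"rotation":[0,0,-0.31]}]'
python3 -m creep '[{"grip":1,"delta_pos":[0,0,0],"rotation":[0,0,0]},{"grip":1,"delta_pos":[0,0,0],"rotation":[0,0,0]}]'
```

```text
clock: 44.65
tool_pos: [0.4965, 0.232, 0.1238]
orientation: [-179.9, 0.1, -53.5]
force: [-3.4, 5.8, 3.2]
opening: 0.0138
gripper_force: 30.0
clock: 44.85
tool_pos: [0.4966, 0.232, 0.1238]
orientation: [-180.0, 0.0, -53.6]
force: [-4.9, 4.0, 4.5]
opening: 0.0141
gripper_force: 30.0
```

```bash
python3 -m creep '[{"grip":1,"delta_pos":[0,0,0],"rotation":[0,0,0.08]},{"grip":1,"delta_pos":[0,0,0],"rotation":[0,0,0.16]},{"grip":1,"delta_pos":[0,0,0],"rotation":[0,0,0.24]},{"grip":1,"delta_pos":[0,0,0],"rotation":[0,0,0.32]},{"grip":1,"delta_pos":[0,0,0],"rotation":[0,0,0.4]}]'
python3 -m creep '[{"grip":1,"delta_pos":[0,0,0],"rotation":[0,0,0.08]},{"grip":1,"delta_pos":[0,0,0],"rotation":[0,0,0.16]},{"grip":1,"delta_pos":[0,0,0],"rotation":[0,0,0.24]},{"grip":1,"delta_pos":[0,0,0],"rotation":[0,0,0.32]},{"grip":1,"delta_pos":[0,0,0],"rotation":[0,0,0.4]}]'
python3 -m creep '[{"grip":1,"delta_pos":[0,0,0],"rotation":[0,0,0.08]},{"grip":1,"delta_pos":[0,0,0],"rotation":[0,0,0.16]},{"grip":1,"delta_pos":[0,0,0],"rotation":[0,0,0.24]},{"grip":1,"delta_pos":[0,0,0],"rotation":[0,0,0.32]},{"grip":1,"delta_pos":[0,0,0],"rotation":[0,0,0.4]}]'
python3 -m creep '[{"grip":1,"delta_pos":[0,0,0],"rotation":[0,0,0.08]},{"grip":1,"delta_pos":[0,0,0],"rotation":[0,0,0.16]},{"grip":1,"delta_pos":[0,0,0],"rotation":[0,0,0.24]},{"grip":1,"delta_pos":[0,0,0],"rotation":[0,0,0.3]},{"grip":1,"delta_pos":[0,0,0],"rotation":[0,0,0.32]}]'
python3 -c "
from h import *
print(ctrl.get_obs()['moment'],ctrl.get_obs()['joint_pos'][5])"
```

```text
clock: 45.35
tool_pos: [0.4966, 0.2321, 0.1238]
orientation: [-180.0, 0.1, -89.9]
force: [-4.4, 5.7, 4.5]
opening: 0.0135
gripper_force: 30.0
clock: 45.85
tool_pos: [0.4967, 0.232, 0.1238]
orientation: [180.0, 0.0, -125.9]
force: [-3.6, 4.1, 4.1]
opening: 0.0136
gripper_force: 30.0
clock: 46.35
tool_pos: [0.4968, 0.232, 0.1238]
orientation: [180.0, 0.0, -161.9]
force: [-2.5, 4.5, 5.3]
opening: 0.014
gripper_force: 30.0
clock: 46.85
tool_pos: [0.4968, 0.2319, 0.1238]
orientation: [180.0, 0.0, 169.4]
force: [-2.6, 4.1, 4.0]
opening: 0.014
gripper_force: 30.0
[1.48452626 1.16917973 0.10185064] -146.1177768304209
```

```bash
python3 -m creep '[{"grip":1,"delta_pos":[0,0,0],"rotation":[0,0,0.03]},{"grip":1,"delta_pos":[0,0,0],"rotation":[0,0,0.05]},{"grip":1,"delta_pos":[0,0,0],"rotation":[0,0,0.05]}]' | grep ori
python3 -c "
from h import *
print(ctrl.get_obs()['moment'])"
python3 -m creep '[{"grip":1,"delta_pos":[0,0,0],"rotation":[0,0,0.03]},{"grip":1,"delta_pos":[0,0,0],"rotation":[0,0,0.03]},{"grip":1,"delta_pos":[0,0,0],"rotation":[0,0,0.03]}]' | grep ori
python3 -c "
from h import *
print(ctrl.get_obs()['moment'])"
```

```text
orientation: [179.9, 0.0, 165.0]
[1.93159824 1.16433523 0.38581518]
orientation: [179.8, 0.0, 162.4]
[3.29641231 1.35112675 0.6991085 ]
```

```bash
python3 -m creep '[{"grip":0.3,"delta_pos":[0,0,0],"rotation":[0,0,0]},{"grip":0.3,"delta_pos":[0,0,0],"rotation":[0,0,0]},{"grip":0.3,"delta_pos":[0,0,0],"rotation":[0,0,0]},{"grip":0.3,"delta_pos":[0,0,0],"rotation":[0,0,0]},{"grip":0.3,"delta_pos":[0,0,0],"rotation":[0,0,0]}]'
python3 -m creep '[{"grip":0.3,"delta_pos":[0,0,-0.3],"rotation":[0,0,0]},{"grip":0.3,"delta_pos":[0,0,-0.7],"rotation":[0,0,0]},{"grip":0.3,"delta_pos":[0,0,-1],"rotation":[0,0,0]},{"grip":0.3,"delta_pos":[0,0,-1],"rotation":[0,0,0]}]'
python3 -m creep '[{"grip":0.3,"delta_pos":[0,-0.4,0],"rotation":[0,0,0]},{"grip":0.3,"delta_pos":[0,-0.8,0],"rotation":[0,0,0]},{"grip":0.3,"delta_pos":[0,-1,0],"rotation":[0,0,0]},{"grip":0.3,"delta_pos":[0,-1,0],"rotation":[0,0,0]}]'>/dev/null
python3 -m creep '[{"grip":0.3,"delta_pos":[0,-0.4,0],"rotation":[0,0,0]},{"grip":0.3,"delta_pos":[0,-0.8,0],"rotation":[0,0,0]},{"grip":0.3,"delta_pos":[0,-1,0],"rotation":[0,0,0]},{"grip":0.3,"delta_pos":[0,-1,0],"rotation":[0,0,0]}]'
python3 - <<'E'
from meas import *
t=snap('top','z'); s=snap('scene','zs')
cv2.imwrite('pics/zc.png',np.vstack([cv2.resize(t['color'][100:300,130:450,::-1],(480,300)),cv2.resize(s['color'][130:330,180:500,::-1],(480,300))]))
m=masks(t)
for p in [p for c,a,r,p in blobs(t,m['black']|m['red'],30) if 150<c[0]<170 and 235<c[1]<262]: print('bar',worldrect(t,p,.122))
E
```

```text
clock: 47.95
tool_pos: [0.4962, 0.2307, 0.1234]
orientation: [-180.0, -0.0, 162.7]
force: [-0.6, 0.2, 0.2]
opening: 0.0484
gripper_force: 0.0
clock: 48.35
tool_pos: [0.4982, 0.2322, 0.2283]
orientation: [179.6, 0.3, 162.8]
force: [0.5, 0.6, -0.4]
opening: 0.0612
gripper_force: 0.0
clock: 49.15
tool_pos: [0.4364, 0.0385, 0.2235]
orientation: [180.0, -0.0, 162.7]
force: [1.1, 1.7, 0.4]
opening: 0.0614
gripper_force: 0.0
bar ((499.3646545410156, 220.98802185058594), (4.7126784324646, 46.890716552734375), 74.17955780029297)
```

View pics/zc.png

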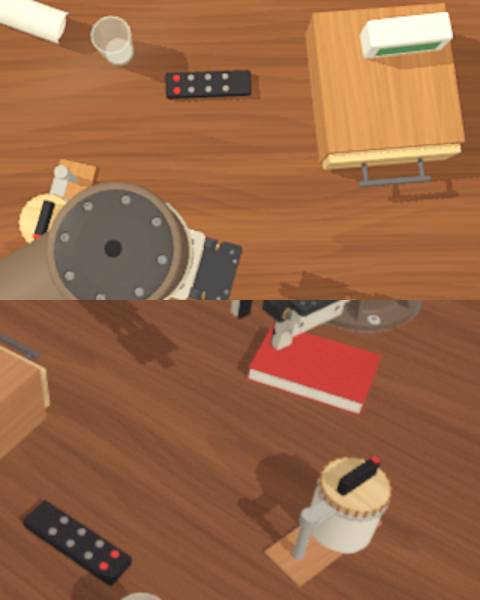

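The cap is home with its red dot at the starting side, the drawer is shut, and the table is clear apart from the remote and tumbler. I'll check pixels against the start, then hand in.

```bash
python3 - <<'E'
from meas import *
for f in('scene0','zs'):
    s=np.load('pics/'+f+'.npz');m=masks(s)
    print(f,[(c.round(1).tolist(),int(a),round(r[2])) for c,a,r,p in blobs(s,m['red']|m['black'],3) if 395<c[0]<440 and 225<c[1]<265])
a,b=[np.load('pics/'+f+'.npz')['color'][230:300,360:440].astype(int) for f in('scene0','zs')]
d=np.abs(a-b).max(2); d2=d>40; print('diff px',d2.sum())
print(ctrl.close_job())
E
```

```text
scene0 [([417.8, 247.0], 243, 51)]
zs [([429.6, 236.0], 12, 45), ([416.9, 248.8], 197, 56)]
diff px 99
the job is handed in; nothing more can be done
None
```

The job is handed in at about 49 s of the 210 s. All three orange cases are in the canister, with the plate back over the mouth and the cap screwed to its stop. The charger and power bank are in the shut drawer, the tumbler and remote were left alone, and the hand-in gave no verdict.

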